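# Fit the retaining ring on the leaning pulley shaft with spreading pliers

## Task

Use the spreading pliers to fit the retaining ring on the pulley shaft: squeeze the grips so that the tips open the ring, carry it over and slide it down along the leaning shaft onto the face of the pulley's boss, let it close fully into the groove, then draw the pliers off and hang them back upright on their stand. Move the ring only with the pliers, never with the fingers, and leave the housing and the loose clamp blocks where they are.

Things in the scene. Friction and masses are not known exactly. Their poses are not given: they have to be found in the camera images.
- pliers_grip (a point): Steel spreading pliers (130 mm tall, 0.22 kg) hanging upright: point midway between their two black grips. z up along the pliers, y from grip to grip, x towards the ring. Grips: round bars along x, 12 mm thick, 34 mm long, 62 mm over their outsides at rest; grasp from above, fingers closing along y. Each springs outwards with 7 N, 11 to 14 N when squeezed
- lever_a (a joint): Angle of each of the pliers' two geared levers, rad: 0 at rest (62 mm over the grips), hard stop at 0.32 (30 mm): ring fully spread, so squeeze to the stop. Grips 54 to 62 mm apart leave the ring unpushed: opening them to about 58 mm lets the ring close and go while the springy grips still hold between the fingers (they may turn a few degrees)
- pliers: The same pliers, same axes: centre of the flat cross-bar (124 mm along y, 28 mm along x, 6 mm thick) by which they hang, level. It lies 50 mm below the grips; 67 mm below it the two round tips (6 mm thick, 13 mm apart at rest, 55 mm spread) point down in the notches of the ring's ears and end 74 mm below it
- ring_center (a point): Steel retaining ring of two sprung halves, 73 mm long along x, 46 mm wide, 8 mm thick, 0.07 kg: centre of its bore, mid-thickness; z is the bore axis. Hinge at x = +30 mm, notched ears at x = -28 mm. At the start it lies level on the stand's black pad, 28 mm ahead (+x) of the pliers' axis, 116.5 mm below the grips. Lifted, it hangs on the spread tips and may droop a few degrees
- ring_half_a (a joint): Angle each half of the ring is opened, rad: 0 closed; 0.25 to 0.28 spread by the pliers, clearing the shaft by about 3 mm sideways and more fore and aft; about 0.15 if it clamps on the full shaft outside the groove; under 0.05 closed in the groove
- groove (a point): Centre of the groove on the axis of the fixed pulley shaft. z points up along the shaft, which leans 30 degrees from vertical towards this frame's -x (about towards the robot); y is level. Groove 27 mm in diameter, 12 mm wide; its lower wall is the face of the pulley's boss, 6 mm below this point: a ring lying on it (its centre 2 mm below this point) snaps in when let go
- shaft_end (a point): Free end of the same shaft, 30 mm along z above the groove's centre; same axes. Shaft 34 mm in diameter, last 8 mm bevelled to 23 mm. Boss 42 mm in diameter, 10 mm high, over a toothed pulley 68 mm in diameter. The ring goes on with its x along this frame's x: the pliers then stand beside the shaft on its -x (lower) side
- stand_seat (a point): Fixed aluminium stand: where the centre of the pliers' cross-bar hangs, 95.5 mm above the bench; x as the pliers' x, over the black ring pad. Two upright cheeks (inner faces 94 mm, outer 126 mm apart along y) carry the bar's ends on flat tops 92.5 mm above the bench, 50 mm deep along x between low stops 8 mm high
- housing: Bystander: loose cast aluminium housing half, 60x110x28 mm
- block_1: Bystander: loose dark clamp block, about 25x60x28 mm
- block_3: Bystander: loose dark clamp block, about 25x60x28 mm
- block_4: Bystander: loose dark clamp block, about 25x60x28 mm
- block_5: Bystander: loose dark clamp block, about 25x60x28 mm

How it is judged (in metres and radians):
On the way, in this order (a step that is already met when the one before it is completed fails the run):
1. the ring, spread by the pliers, is lifted clear of the stand (value of joint ring_half_a above 0.17 rad and height (world z) of ring_center above 0.09 m and distance between ring_center and pliers below 0.085 m), for 0.2 s.
2. the ring is closed in the groove of the shaft (distance between ring_center and groove below 0.006 m and angle between the z axis of ring_center and the z axis of groove, either way round below 0.15 rad and value of joint ring_half_a below 0.07 rad), for 0.2 s.
At the end, for the whole second after the job is handed in: The ring is closed (each half opened less than 0.07 rad) in the groove, its centre within 6 mm of the groove's centre and its axis within 0.15 rad of the shaft's; the pliers hang at rest on their stand, cross-bar centre within 18 mm of stand_seat and upright within 0.12 rad (all of step 2 and distance between pliers and stand_seat below 0.018 m and angle between pliers's own z axis and vertical below 0.12 rad and linear speed of each of pliers, ring below 0.02 m/s); the robot touches nothing.
It fails at once if the fingers push on the ring (contact force between the fingers and ring above 2 N).
It fails at once if the housing or a loose clamp block is moved by more than 30 mm (distance of any of housing, block_1, block_3, block_4, block_5 from where it was at the start of the episode above 0.03 m).
It also fails if it takes over 54 s, if anything falls off the work surface, if the arm or the gripper's body presses on something with over 40 N, if the wrist force passes 120 N, or if a joint passes its speed limit or range.

## Robot

A 7-joint arm with a two-finger parallel gripper is mounted at the origin on a cart in front of the work surface, level with it; the furniture and walls round the work are solid. World frame = base frame: x ahead of the robot, y to its left, z up, the work surface at z = 0. Lengths are in mm, angles in rad, forces in N, time in s.
With the tool pointing down it reaches from about 400 to 875 mm from the base axis. Payload 6.5 kg.
Tool frame: the origin (TCP) lies on the centre line of the jaws, within the pads' length; the fingertips stand 19 mm ahead of it and the grasp point (between the pads) is the TCP; z points along the fingers, x is the direction in which the jaws open and shut, and the axes are right-handed (so a half turn about z gives the same grasp; the last joint's range is limited). The gripper opens to 85 mm and grips with 20 to 120 N. Pads are 22 mm wide; open, the fingers measure 114 mm over their backs; the gripper's body (76 mm by 85 mm) begins 54 mm behind the grasp point. The pads swing forward as they close: fully open they stand 13 mm farther back than shut.
Start: joints at [-0.066, 0.536, -0.004, 1.538, 0.003, 1.067, -0.071], TCP at [649.992, 0.001, 250.29] pointing down, gripper open.
Joint ranges: [-2.7, 2.7], [-0.37, 2.16], [-1.27, 1.26], [0.24, 2.4], [-1.31, 4.45], [0.19, 1.91], [-2.76, 2.76]. Speed limits (rad/s): [2.39, 2.39, 3.14, 3.14, 3.14, 3.14, 3.14].

## Interface

Orientations are given as a unit quaternion [x, y, z, w].
In Python, from rig import monitor, eyes, robot gives the robot as it stands. The module is installed in compiled form; this text tells all that it offers.
- The arm moves only by the tool step_arm, never from a script. Its arguments are lists of equal length, an entry for each row: "translation": the shift along the world's x, y, z in m, a list of three; "angular": the turn, a rotation vector about the world's x, y, z in degrees, a list of three; "grip": the closure in counts, from 0 (fully open) to 255 (shut). In form: {"translation": [[x, y, z], ...], "angular": [[rx, ry, rz], ...], "grip": [grip, ...]}. A call has 1 to 8 rows; each row shifts and turns the commanded pose from where the row before left it; what a row does not reach is not made up. A row lasts 1/8 s, in which the tool goes at most 62.5 mm and 10.7 degrees, less where a joint would pass 70% of its speed; a pose out of reach is approached as far as the arm can. A call is refused whole if a number of a shift passes 0.0625 or a number of a turn 10.7, either way. A call with a gripper value outside its range is refused whole. The fingers move at their own pace and stop on an object; "newtons" is the grip in N (left out, the last holds). Time passes only in rows, so rows that do not move let the fingers close. It gives the time, the measured TCP pose, the force and the opening at its end, in the units of the state.
- monitor.read_state(): the state, without advancing time (a new reading comes with each control period).
- eyes.read_camera(name): name is "scene" or "side" or "wrist"; returns (picture, depth): 400x640x3 uint8, red, green, blue; 400x640 float32, mm along the optical axis (not along the pixel's ray), 0 where there is no reading.
- eyes.calibration(name): a dict with "fx", "fy", "cx", "cy" (pixels), "R" (3x3) and "t" (3): a world point X has camera coordinates R X + t. Camera axes: x right, y down, z forward; pixel columns grow to the right and rows downward; lengths in mm; the calibration is good to about 2 mm. The wrist camera is an equidistant fisheye: a pixel r from the principal point sees the ray r / f radians off the axis. A picture is of the moment at which its call begins: read the wrist's pose just before it. calibration takes no time and is no camera call; for the wrist camera it gives the pose at the moment of the call.
- robot.finish_job(): hands the job in, once; it reports no verdict.
The state is a dict: "time": time; "joint_positions": joint angles; "qd": joint speeds; "joint_torque": joint torques, N m; "tcp_pos": TCP position; "tcp_rot": TCP orientation; "force": force on the tool from outside, world axes, zero at the start; "torque": the same for the moment, N m; "finger_gap": opening from 0.0 (shut) to 1.0 (fully open).
Only numpy, scipy, OpenCV 4.12 (cv2) and the standard library are available. Lean on these libraries where they do the work, as an engineer would, in place of code of your own. Each camera call takes 0.05 s, during which the arm holds its last target. There are 200 camera calls.

## Working session

There is one attempt and no reset: what is moved stays moved. The work goes in short steps, Python scripts to look and compute and a tool call to move; the robot and the scene stay as the last step left them, time stands still between calls to the robot, and variables do not carry over. Pictures are saved under pics/ and viewed, about 8 in all and at most 12, crops included, and the job is handed in when it is done.

Besides the shell and the picture viewer there is one more tool, called after ">>>" as name(argument=value, ...), one argument or row to a line, values as JSON. step_arm: Moves the arm, as the interface text tells. Its arguments: {"type":"object","properties":{"translation":{"type":"array","items":{"type":"array","items":{"type":"number"}}},"angular":{"type":"array","items":{"type":"array","items":{"type":"number"}}},"grip":{"type":"array","items":{"type":"number"}},"newtons":{"type":"number"}},"required":["translation","angular","grip"]}

```bash
mkdir -p pics
cat > h.py <<'E'
import numpy as np, cv2
from rig import monitor, eyes, robot
def grab(name,tag):
    c=eyes.calibration(name); p,d=eyes.read_camera(name)
    np.savez(f'{tag}.npz',p=p,d=d,**{k:np.array(c[k]) for k in c}); cv2.imwrite(f'pics/{tag}.png',p[:,:,::-1]); return p,d,c
def load(tag): return np.load(f'{tag}.npz')
def cloud(z):
    d=z['d'].astype(float); v,u=np.mgrid[:400,:640]
    X=np.stack([(u-z['cx'])/z['fx']*d,(v-z['cy'])/z['fy']*d,d],-1)
    W=(X-z['t'])@z['R']; W[d<=0]=np.nan; return W
E
python3 - <<'E'
from h import *
for n in ('scene','side'):
    p,d,c=grab(n,n+'0'); print(n,c)
print(monitor.read_state())
E
```

```text
scene {'fx': 416.1196139828024, 'fy': 416.1196139828024, 'cx': 317.74732173461, 'cy': 191.5150523042533, 'R': array([[-0.75017611, -0.66119722, -0.00735086],
       [-0.301399  ,  0.35181154, -0.88622078],
       [ 0.58855284, -0.66260612, -0.4632048 ]]), 't': array([546.88765556, 248.0681324 , 811.81680018])}
side {'fx': 509.99800836228945, 'fy': 509.99800836228945, 'cx': 320.12332211336735, 'cy': 199.46863865931917, 'R': array([[ 0.99980107, -0.00926799,  0.01766135],
       [ 0.00664665, -0.68005555, -0.73313046],
       [ 0.01880534,  0.73310201, -0.67985867]]), 't': array([-615.7516484 ,  164.25303579, 1174.62549312])}
{'time': 0.1, 'joint_positions': array([-0.06617195,  0.53709985, -0.00442382,  1.53876855,  0.00260881,
        1.0673218 , -0.07119793]), 'qd': array([ 0.00089235,  0.00064423,  0.00046876, -0.00378488,  0.00069638,
        0.00090521, -0.0005502 ]), 'joint_torque': array([ 3.24486806e-03, -5.84563243e+01,  1.05254464e+00, -2.59778756e+01,
        1.26798821e-02,  4.59515359e-03, -1.40434165e-05]), 'tcp_pos': array([ 6.49455256e+02, -4.20146514e-02,  2.49496960e+02]), 'tcp_rot': array([ 9.99999683e-01,  1.86273667e-05, -7.93199656e-04,  6.64358283e-05]), 'force': array([ 0.09418114, -0.03355908, -0.55786603]), 'torque': array([-0.03467579,  0.05766109, -0.01758125]), 'finger_gap': 1.001435030835276}
```

View pics/scene0.png

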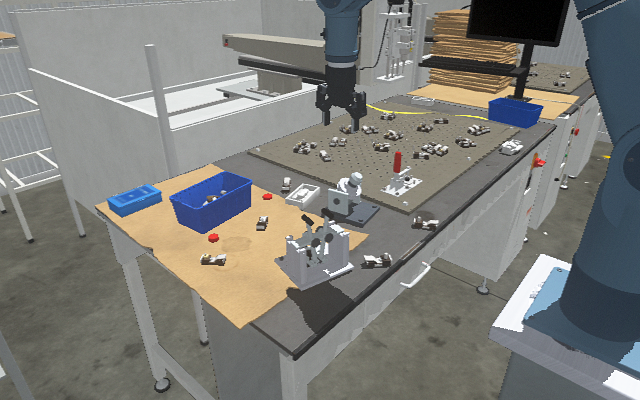

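View pics/side0.png

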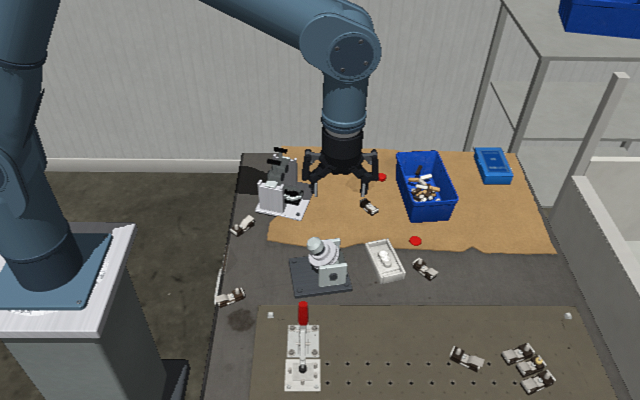

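The scene view shows the stand and pliers at about (318,250) and the leaning shaft at about (348,195). The side view shows the stand at (285,185) and the shaft at (322,250). Next I'll take enlarged crops and point clouds.

Run:
```python
from h import *
def crop(t,u0,v0,w=80,h=60,s=5):
    return cv2.resize(load(t)['p'][v0:v0+h,u0:u0+w,::-1],None,fx=s,fy=s,interpolation=cv2.INTER_CUBIC)
a=np.vstack([np.hstack([crop('scene0',275,210,80,80,5)[:300*2][:400],crop('scene0',310,160,80,80,5)])]); 
b=np.vstack([np.hstack([crop('side0',245,142,80,80,5),crop('side0',285,225,80,80,5)])])
cv2.imwrite('pics/c1.png',np.vstack([cv2.resize(a,(700,350)),cv2.resize(b,(700,350))])[:, :][:700]) if 0 else None
cv2.imwrite('pics/c1.png',cv2.resize(np.vstack([a,b]),(600,600)))
for t,(u0,u1,v0,v1) in {'scene0':(275,360,205,295),'side0':(245,315,142,222)}.items():
    W=cloud(load(t))[v0:v1,u0:u1].reshape(-1,3); W=W[~np.isnan(W[:,0])]
    for z0,z1 in ((3,20),(25,80),(80,92),(89,96),(96,106),(106,135),(135,155)):
        q=W[(W[:,2]>z0)&(W[:,2]<z1)]; 
        if len(q): print(t,z0,z1,len(q),np.percentile(q,[2,50,98],axis=0).round(1).tolist())
for t,(u0,u1,v0,v1) in {'scene0':(320,385,165,230),'side0':(288,352,230,298)}.items():
    W=cloud(load(t))[v0:v1,u0:u1].reshape(-1,3); W=W[~np.isnan(W[:,0])]
    for z0 in range(-10,140,10):
        q=W[(W[:,2]>z0)&(W[:,2]<z0+10)]; 
        if len(q): print(t,z0,len(q),np.percentile(q,[2,50,98],axis=0).round(1).tolist())
```

```text
scene0 3 20 3442 [[461.4, -7.7, 3.8], [582.0, 196.9, 8.8], [767.5, 349.3, 18.1]]
scene0 25 80 1221 [[463.6, 29.7, 25.6], [506.3, 243.1, 45.3], [630.6, 316.7, 78.4]]
scene0 80 92 215 [[463.7, 196.0, 80.4], [495.4, 279.0, 87.3], [550.1, 317.3, 91.9]]
scene0 89 96 203 [[464.4, 185.7, 89.3], [497.9, 275.9, 92.6], [551.3, 316.7, 95.9]]
scene0 96 106 600 [[466.5, 190.0, 96.6], [508.7, 253.8, 99.3], [551.4, 312.1, 105.3]]
scene0 106 135 127 [[487.6, 226.9, 106.1], [506.0, 237.1, 117.2], [531.7, 275.6, 134.0]]
scene0 135 155 171 [[486.6, 222.2, 135.5], [506.9, 234.3, 148.9], [531.7, 281.4, 152.6]]
side0 3 20 1706 [[419.3, 154.6, 3.2], [554.7, 224.1, 10.0], [601.6, 473.0, 18.9]]
side0 25 80 827 [[463.9, 178.8, 25.4], [523.5, 211.8, 42.7], [565.0, 294.8, 78.6]]
side0 80 92 146 [[463.7, 179.3, 80.4], [506.9, 193.3, 87.2], [553.7, 301.6, 91.9]]
side0 89 96 146 [[466.7, 179.9, 89.2], [509.4, 198.4, 93.2], [551.6, 309.0, 95.9]]
side0 96 106 391 [[466.9, 183.0, 96.5], [507.9, 227.9, 100.4], [551.3, 306.8, 105.4]]
side0 106 135 83 [[486.8, 219.6, 106.3], [512.1, 233.6, 117.9], [530.3, 268.8, 134.0]]
[... 1783 characters left out ...]
57.4, 50.5], [646.8, -49.6, 55.2], [669.8, 28.2, 59.7]]
side0 60 155 [[589.9, -54.9, 60.2], [633.5, -45.4, 66.4], [668.4, 28.7, 69.8]]
side0 70 293 [[596.6, -54.4, 70.3], [637.9, -41.0, 76.6], [669.9, 32.3, 79.8]]
side0 80 188 [[598.7, -48.8, 80.2], [629.4, -29.3, 84.4], [657.9, 29.1, 89.8]]
side0 90 194 [[607.0, -35.1, 90.5], [633.6, -19.4, 94.8], [646.4, 12.5, 99.6]]
side0 100 55 [[586.1, -32.5, 100.0], [613.4, -26.0, 103.1], [645.0, -4.6, 109.6]]
side0 110 85 [[585.5, -31.9, 110.4], [602.6, -25.6, 114.7], [619.9, -6.3, 119.7]]
side0 120 100 [[589.7, -28.5, 120.1], [602.6, -17.2, 123.5], [613.3, -4.9, 127.6]]
side0 130 1 [[604.6, -16.8, 130.4], [604.6, -16.8, 130.4], [604.6, -16.8, 130.4]]
```

View pics/c1.png

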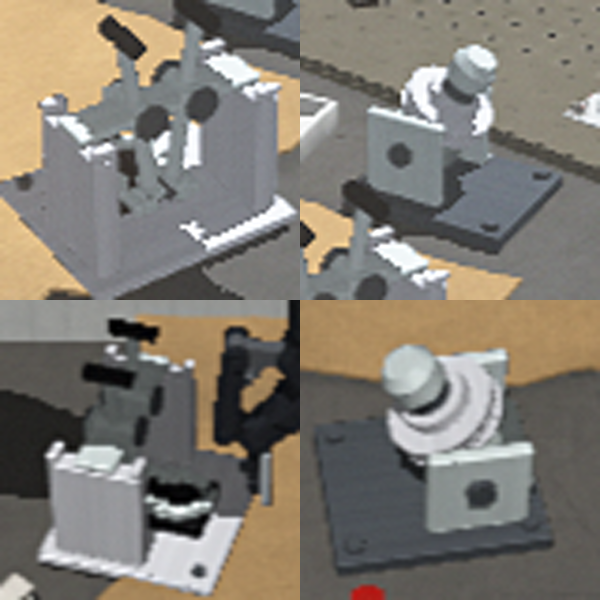

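```bash
cat > fit.py <<'E'
from h import *
from scipy.optimize import least_squares
P=np.array([[0,30],[11.5,30],[17,22],[17,6],[13.5,6],[13.5,-6],[21,-6],[21,-16],[34,-16],[34,-24]],float)
def segd(q,P):
    D=np.full(len(q),1e9)
    for a,b in zip(P[:-1],P[1:]):
        t=np.clip(((q-a)@(b-a))/((b-a)@(b-a)),0,1); D=np.minimum(D,np.linalg.norm(q-a-t[:,None]*(b-a),axis=1))
    return D
def axis(az,lean=np.pi/6): return np.array([-np.sin(lean)*np.cos(az),-np.sin(lean)*np.sin(az),np.cos(lean)])
def shaft(Ws,c0,fl=True):
    # init c0 groove centre; az of +x of groove frame
    x=np.array([*c0,0.0,np.pi/6])
    for gate in (15,8,5,4,4):
        def r(x):
            a=axis(x[3],x[4]); d=W-x[:3]; s=d@a; rho=np.linalg.norm(d-s[:,None]*a,axis=1); return segd(np.c_[rho,s],P)
        a=axis(x[3],x[4]); d=Ws-x[:3]; s=d@a; rho=np.linalg.norm(d-s[:,None]*a,axis=1)
        W=Ws[(segd(np.c_[rho,s],P)<gate)&(s>-18)&(rho<40)]
        x=least_squares(r,x,loss='soft_l1').x
    return x,len(W),np.sqrt(np.mean(r(x)**2))
def grips(Ws,x0,zfix=None):
    x=np.array(x0,float)
    def r(x,W=None):
        W=Q if W is None else W
        c,s=np.cos(x[3]),np.sin(x[3]); d=W-x[:3]; l=np.c_[d[:,0]*c+d[:,1]*s,-d[:,0]*s+d[:,1]*c,d[:,2]]
        h=x[4]; out=[]
        for sg in (1,-1):
            rr=np.hypot(l[:,1]-sg*h,l[:,2]); e=np.abs(l[:,0])-17; f=rr-6
            out.append(np.hypot(np.maximum(e,0),np.maximum(f,0))+np.minimum(np.maximum(e,f),0))
        return np.where(np.abs(out[0])<np.abs(out[1]),out[0],out[1])
    for gate in (15,6,4,3):
        Q=Ws[(np.abs(r(x,Ws))<gate)&(Ws[:,2]>x[2]-5)]
        x=least_squares(r,x,loss='soft_l1').x
    return x,len(Q),np.sqrt(np.mean(r(x)**2))
E
python3 - <<'E'
from fit import *
allS=[];allG=[]
for t,bs,bg in (('scene0',(320,385,165,230),(275,360,205,295)),('side0',(288,352,230,298),(245,315,142,222))):
    W=cloud(load(t)); f=lambda b:(lambda q:q[~np.isnan(q[:,0])])(W[b[2]:b[3],b[0]:b[1]].reshape(-1,3))
    S=f(bs);S=S[(S[:,2]>55)&(np.hypot(S[:,0]-615,S[:,1]+12)<60)]; G=f(bg); G=G[np.hypot(G[:,0]-508,G[:,1]-247)<70]
    allS.append(S);allG.append(G)
    x,n,e=shaft(S,[615,-13,95]); print(t,'shaft',x.round(3),n,e.round(2),'end',(x[:3]+30*axis(x[3],x[4])).round(1))
    x,n,e=grips(G,[508,248,145.5,0,25]); print(t,'grips',x.round(3),n,e.round(2))
    T=G[(G[:,2]>90)&(G[:,2]<102.5)]; print('stand rect',cv2.minAreaRect(T[:,:2].astype(np.float32)))
x,n,e=shaft(np.vstack(allS),[615,-13,95]); print('shaft',x.round(3),n,e.round(2),'end',(x[:3]+30*axis(x[3],x[4])).round(1))
x,n,e=grips(np.vstack(allG),[508,248,145.5,0,25]); print('grips',x.round(3),n,e.round(2))
E
```

```text
scene0 shaft [ 6.12223e+02 -1.25780e+01  9.58620e+01  1.48000e-01  5.24000e-01] 379 1.25 end [597.4 -14.8 121.8]
scene0 grips [ 5.10146e+02  2.48704e+02  1.45847e+02 -2.73000e-01  2.51450e+01] 154 0.77
stand rect ((509.3955383300781, 249.58831787109375), (127.37519073486328, 65.9001693725586), 73.88790893554688)
side0 shaft [ 6.10073e+02 -1.29150e+01  9.61210e+01  1.68000e-01  5.27000e-01] 625 1.22 end [595.2 -15.4 122. ]
side0 grips [ 5.08138e+02  2.47860e+02  1.47232e+02 -2.91000e-01  2.49720e+01] 115 1.41
stand rect ((508.7611083984375, 246.5242919921875), (131.15907287597656, 64.46295166015625), 74.00303649902344)
shaft [ 6.10854e+02 -1.28810e+01  9.59700e+01  1.40000e-01  5.29000e-01] 999 1.34 end [595.9 -15.  121.9]
grips [ 5.09731e+02  2.48471e+02  1.46102e+02 -2.80000e-01  2.49120e+01] 266 1.13
```

>>> step_arm(
  translation=[
    [-0.035,0.06,0.02],
    [-0.035,0.06,0.02],
    [-0.035,0.06,0.01],
    [-0.02,0.045,0],
    [-0.01,0.02,0],
    [0,0,0],
    [0,0,0],
  ],
  angular=[
    [0,0,10],
    [0,0,10],
    [0,0,10],
    [0,0,10],
    [0,0,10],
    [0,0,10],
    [0,0,10],
  ],
  grip=[0,0,0,0,0,0,0],
)

```text
time: 0.98
tcp_pos: [527.8, 222.4, 293.4]
tcp_rot: [0.817, 0.576, -0.0, -0.0]
force: [0.2, 0.2, 0.6]
finger_gap: 0.999
```

>>> step_arm(
  translation=[
    [-0.009,0.013,-0.02],
    [-0.0095,0.013,-0.03],
    [0,0,-0.03],
    [0,0,-0.02],
    [0,0,-0.01],
    [0,0,0],
  ],
  angular=[
    [0,0,2],
    [0,0,1.5],
    [0,0,0],
    [0,0,0],
    [0,0,0],
    [0,0,0],
  ],
  grip=[0,0,0,0,0,0],
)

```text
time: 1.72
tcp_pos: [509.5, 248.0, 183.3]
tcp_rot: [0.801, 0.598, -0.001, -0.0]
force: [0.3, -0.2, 0.1]
finger_gap: 1.005
```

Run:
```python
from h import *
s=monitor.read_state(); print(s['joint_positions'].round(3), s['tcp_pos'].round(1), s['tcp_rot'].round(4))
p,d,c=grab('wrist','w1'); print(c)
for n in ('scene','side'): grab(n,n+'1')
a=load('scene1')['p'][190:290,270:370,::-1]; b=load('side1')['p'][120:220,235:335,::-1]
r=lambda i:cv2.resize(i,(300,300),interpolation=cv2.INTER_CUBIC)
w=cv2.resize(p[:,:,::-1],(480,300))
cv2.imwrite('pics/c2.png',np.vstack([np.hstack([r(a),r(b)]),np.hstack([w,np.zeros((300,120,3),np.uint8)])]))
```

```text
[-0.284  0.501 -0.327  1.805  0.203  0.87   0.578] [509.5 248.  183.3] [ 8.013e-01  5.983e-01 -6.000e-04 -1.000e-04]
{'fx': 309.70691628693146, 'fy': 309.70691628693146, 'cx': 325.02600625937066, 'cy': 203.61098914962335, 'R': array([[ 2.83681628e-01,  9.58918099e-01, -9.01854285e-04],
       [ 9.14087043e-01, -2.70134582e-01,  3.02443690e-01],
       [ 2.89775106e-01, -8.66220916e-02, -9.53166828e-01]]), 't': array([-381.25439301, -417.91748612,  188.32299786])}
```

View pics/c2.png

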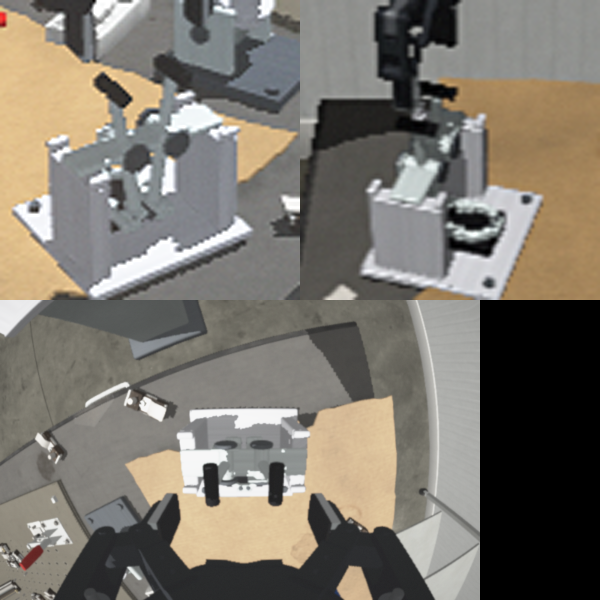

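The fingers straddle both grips: in the wrist view the grips are at (211,183) and (276,183) and the fingertips are symmetric about (245,215). I'll check the position with the wrist depth.

```bash
cat >> h.py <<'E'
def wcloud(z):
    d=z['d'].astype(float); v,u=np.mgrid[:400,:640]; x=(u-z['cx']); y=(v-z['cy']); r=np.hypot(x,y)+1e-9; th=r/z['fx']
    k=np.tan(np.minimum(th,1.4))/r*d; X=np.stack([x*k,y*k,d],-1); W=(X-z['t'])@z['R']; W[(d<=0)|(th>1.3)]=np.nan; return W
E
python3 - <<'E'
from fit import *
W=wcloud(load('w1')).reshape(-1,3); W=W[~np.isnan(W[:,0])]
W=W[(np.hypot(W[:,0]-509,W[:,1]-248)<70)&(W[:,2]>80)&(W[:,2]<165)]
print(len(W),grips(W,[509,248,145.5,-.28,25]))
W=W[(W[:,2]>85)&(W[:,2]<105)]; print(np.histogram(W[:,2],20)[0],cv2.minAreaRect(W[:,:2].astype(np.float32)))
E
```

```text
11249 (array([ 5.09292638e+02,  2.46769237e+02,  1.43959240e+02, -2.78048581e-01,
        2.50665921e+01]), 2321, np.float64(0.4884588911152298))
[  38   35   39   65  148  483  481  124   68  117  320 1676 1919  752
  476  327  418  204  224  264] ((509.0303039550781, 246.9668426513672), (126.2410888671875, 64.54205322265625), 74.23933410644531)
```

>>> step_arm(
  translation=[
    [0,-0.0005,-0.015],
    [0,0,-0.015],
    [0,0,-0.013],
    [0,0,0],
    [0,0,0],
    [0,0,0],
    [0,0,0],
    [0,0,0],
  ],
  angular=[
    [0,0,0.5],
    [0,0,0],
    [0,0,0],
    [0,0,0],
    [0,0,0],
    [0,0,0],
    [0,0,0],
    [0,0,0],
  ],
  grip=[0,0,0,40,60,60,60,60],
  newtons=60,
)

```text
time: 2.88
tcp_pos: [509.9, 247.7, 141.0]
tcp_rot: [0.799, 0.602, 0.0, 0.0]
force: [-0.9, 0.4, 1.0]
finger_gap: 0.767
```

Run:
```python
from h import *
s=monitor.read_state(); print(s['tcp_pos'].round(1), s['force'],s['finger_gap'])
p,d,c=grab('wrist','w2'); 
cv2.imwrite('pics/w2.png',cv2.resize(p[120:400,160:480,::-1],None,fx=2,fy=2))
```

```text
[509.9 247.7 141. ] [-0.8921091   0.35366501  0.99819849] 0.7670119651526086
```

View pics/w2.png

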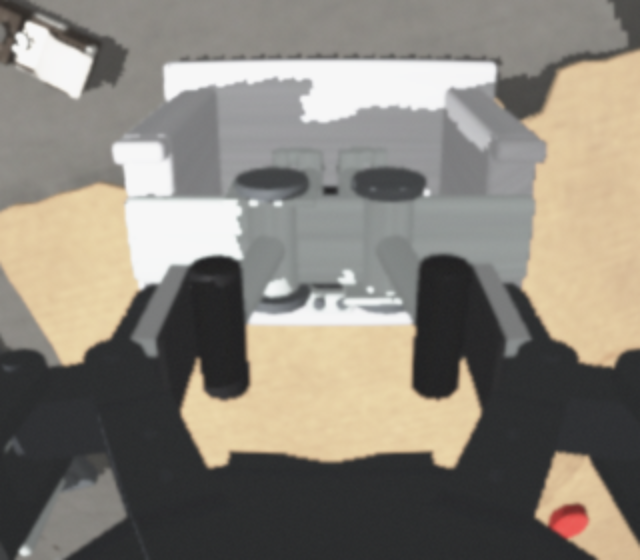

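>>> step_arm(
  translation=[
    [0,0,0],
    [0,0,0.001],
    [0,0,0.001],
    [0,0,0.0015],
    [0,0,0.001],
    [0,0,0.0005],
    [0,0,0],
    [0,0,0],
  ],
  angular=[
    [0,0,0],
    [0,0,0],
    [0,0,0],
    [0,0,0],
    [0,0,0],
    [0,0,0],
    [0,0,0],
    [0,0,0],
  ],
  grip=[70,90,110,130,150,170,185,185],
  newtons=60,
)

```text
time: 3.92
tcp_pos: [510.1, 247.6, 146.6]
tcp_rot: [0.799, 0.602, 0.0, 0.0]
force: [-2.3, -2.7, 9.5]
finger_gap: 0.306
```

Run:
```python
from h import *
s=monitor.read_state(); print(s['tcp_pos'].round(1), s['force'],s['finger_gap'])
p,d,c=grab('wrist','w3'); grab('side','side3'); grab('scene','scene3')
w=cv2.resize(p[120:400,160:480,::-1],(514,450))
a=cv2.resize(load('side3')['p'][120:220,245:315,::-1],(280,400))
cv2.imwrite('pics/w3.png',np.hstack([w,np.vstack([a,np.zeros((50,280,3),np.uint8)])]))
```

```text
[510.1 247.6 146.6] [-2.32337345 -2.67304072  9.48723308] 0.305949232857826
```

View pics/w3.png

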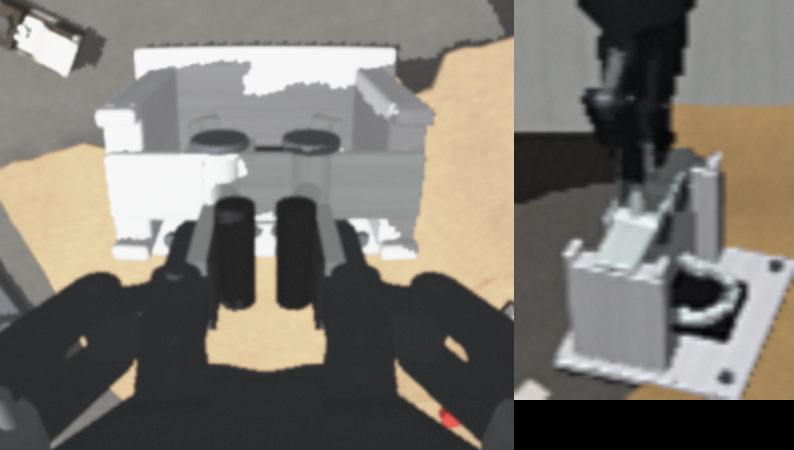

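>>> step_arm(
  translation=[
    [0,0,0.003],
    [0,0,0.008],
    [0,0,0.013],
    [0,0,0.018],
    [0,0,0.02],
    [0,0,0.02],
    [0,0,0.015],
    [0,0,0.005],
  ],
  angular=[
    [0,0,0],
    [0,0,0],
    [0,0,0],
    [0,0,0],
    [0,0,0],
    [0,0,0],
    [0,0,0],
    [0,0,0],
  ],
  grip=[185,185,185,185,185,185,185,185],
)

```text
time: 5.08
tcp_pos: [510.3, 248.0, 249.2]
tcp_rot: [0.799, 0.602, 0.001, 0.0]
force: [-0.2, -0.4, -2.6]
finger_gap: 0.311
```

Run:
```python
from h import *
s=monitor.read_state(); print(s['tcp_pos'].round(1), s['force'],s['finger_gap'],s['joint_positions'].round(2))
p,d,c=grab('side','side4'); q,_,_=grab('scene','scene4')
cv2.imwrite('pics/c4.png',np.hstack([cv2.resize(p[90:210,240:340,::-1],(400,480)),cv2.resize(q[160:280,270:370,::-1],(400,480))]))
```

```text
[510.3 248.  249.2] [-0.18419255 -0.44480383 -2.62847576] 0.3113241005262783 [-0.26  0.42 -0.35  1.75  0.17  1.    0.62]
```

View pics/c4.png

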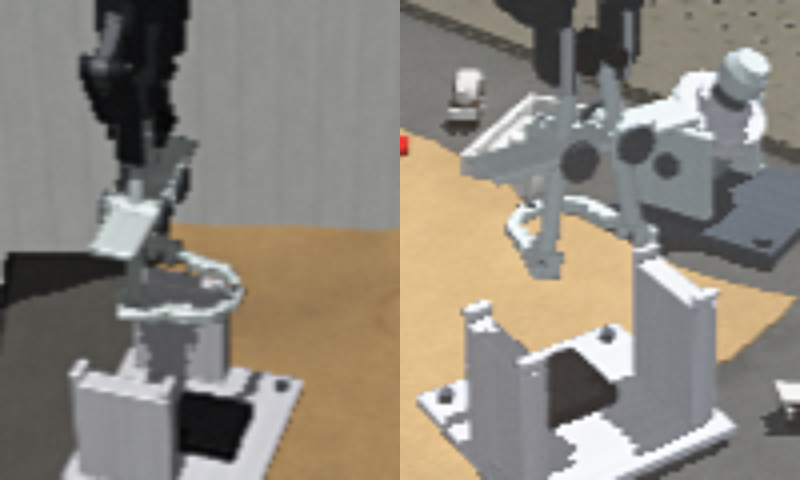

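The ring is spread and lifted level under the tips (side crop: ring at about (180,285), clear of the stand). Next I'll carry it to the shaft.

>>> step_arm(
  translation=[
    [-0.001,-0.015,0.003],
    [-0.001,-0.035,0.003],
    [-0.001,-0.04,0.003],
    [-0.001,-0.045,0.003],
    [-0.001,-0.045,0.003],
    [-0.001,-0.045,0.003],
    [-0.001,-0.035,0.003],
    [0,-0.018,0],
  ],
  angular=[
    [0,0,2],
    [0,0,3],
    [0,0,4],
    [0,0,4],
    [0,0,4],
    [0,0,4],
    [0,0,3],
    [0,0,0.6],
  ],
  grip=[185,185,185,185,185,185,185,185],
)

```text
time: 6.18
tcp_pos: [502.1, -32.9, 268.1]
tcp_rot: [0.653, 0.757, -0.001, -0.0]
force: [0.9, -0.7, -2.7]
finger_gap: 0.31
```

>>> step_arm(
  translation=[
    [0,0,0],
    [0,0,0],
    [0,0,0],
    [0,0,0],
    [0,0,0],
    [0,0,0],
    [0,0,0],
    [0,0,0],
  ],
  angular=[
    [0.45,-3,0],
    [0.9,-6,0],
    [0.9,-6,0],
    [0.9,-6,0],
    [0.9,-6,0],
    [0.4,-2.7,0],
    [0,0,0],
    [0,0,0],
  ],
  grip=[185,185,185,185,185,185,185,185],
)

```text
time: 7.18
tcp_pos: [502.9, -30.2, 268.6]
tcp_rot: [0.63, 0.732, 0.196, 0.169]
force: [-1.4, 0.8, -3.4]
finger_gap: 0.312
```

Run:
```python
from h import *
from scipy.spatial.transform import Rotation as Ro
s=monitor.read_state(); print(s['tcp_pos'].round(1), s['tcp_rot'].round(4),s['force'].round(1),s['finger_gap'],s['joint_positions'].round(2))
print(Ro.from_quat(s['tcp_rot']).as_matrix().round(3))
p,d,c=grab('side','side5'); q,_,_=grab('scene','scene5'); grab('wrist','w5')
cv2.imwrite('pics/c5.png',np.hstack([cv2.resize(p[160:290,255:355,::-1],(400,520)),cv2.resize(q[110:240,310:410,::-1],(400,520))]))
```

```text
[502.9 -30.2 268.6] [0.6298 0.7324 0.1959 0.1687] [-1.4  0.8 -3.4] 0.31164354894044977 [ 0.43  0.08 -0.42  2.26 -0.19  0.3   1.91]
[[-0.15   0.857  0.494]
 [ 0.989  0.13   0.074]
 [-0.     0.499 -0.866]]
```

View pics/c5.png

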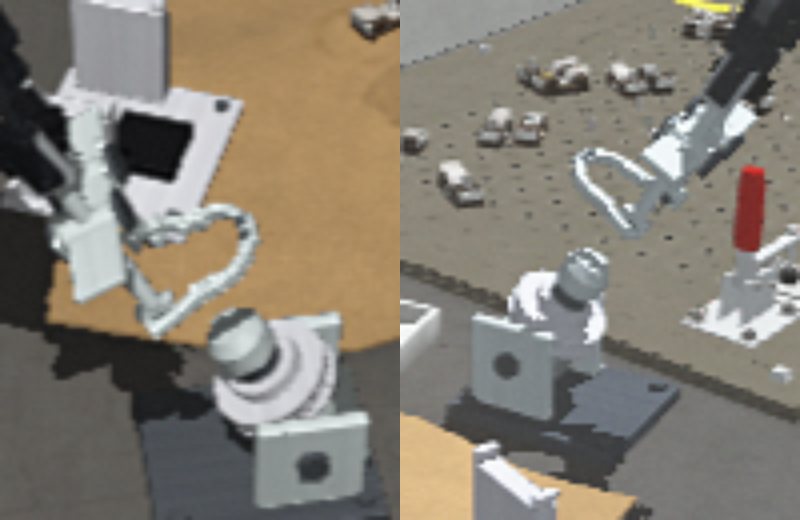

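The ring hangs spread above the shaft end (side crop: ring at (200,260), shaft end at (235,335)). I'll fit the pliers bar and the ring against the shaft.

```bash
cat > rel.py <<'E'
from fit import *
from scipy.spatial.transform import Rotation as Ro
def boxd(l,h):
    q=np.abs(l)-h; return np.linalg.norm(np.maximum(q,0),axis=1)+np.minimum(q.max(1),0)
def fitbox(L,x0,h):
    x=np.array(x0,float)
    def r(x,Q): return boxd((Q-x[:3])@Ro.from_rotvec(x[3:]).as_matrix(),h)
    for g in (8,5,3,3):
        Q=L[np.abs(r(x,L))<g]; x=least_squares(r,x,args=(Q,),loss='soft_l1').x
    return x,len(Q)
if __name__=='__main__':
    import sys
    k=sys.argv[1]; s=monitor.read_state(); T=s['tcp_pos']; M=Ro.from_quat(s['tcp_rot']).as_matrix(); A=np.c_[M[:,1],M[:,0],-M[:,2]]
    for t in ('scene'+k,'side'+k):
        W=cloud(load(t)).reshape(-1,3); W=W[~np.isnan(W[:,0])]; L=(W-T)@A
        S=W[(W[:,2]>55)&(W[:,2]<140)&(np.hypot(W[:,0]-610,W[:,1]+13)<45)]
        x,n,e=shaft(S,[611,-13,95]); G=x[:3]; print(t,'groove',G.round(1),x[3:].round(3),n,'in tool',((G-T)@A).round(1))
        b,n=fitbox(L[(np.abs(L[:,2]+50)<12)&(np.abs(L[:,1])<70)&(np.abs(L[:,0])<25)],[0,0,-50,0,0,0],np.array([14,62,3.]))
        print('  bar',b[:3].round(1),np.degrees(b[3:]).round(1),n)
        R=L[(L[:,2]>-140)&(L[:,2]<-100)&(L[:,0]>12)&(L[:,0]<80)&(np.abs(L[:,1])<50)]
        if len(R)>30: 
            q=np.percentile(R,[1,50,99],axis=0).round(1).tolist(); print('  ring pts',len(R),q)
            for lo in range(10,75,10):
                z=R[(R[:,0]>lo)&(R[:,0]<lo+10)]
                if len(z)>3: print('   x',lo,'z top/bot',np.percentile(z[:,2],[3,97]).round(1),'y',z[:,1].min().round(1),z[:,1].max().round(1))
E
python3 rel.py 5
```

```text
scene5 groove [612.4 -12.6  96. ] [0.172 0.518] 374 in tool [   9.1    1.  -205. ]
  bar [  0.8   0.6 -50.9] [-0.3  1.   1. ] 220
  ring pts 142 [[13.0, -27.4, -124.0], [34.7, 5.2, -116.3], [57.2, 34.1, -112.0]]
   x 10 z top/bot [-121.6 -112.2] y -27.4 35.8
   x 20 z top/bot [-121.6 -113. ] y -28.4 32.6
   x 30 z top/bot [-123.2 -113.9] y -26.6 31.1
   x 40 z top/bot [-123.1 -114.5] y -22.2 28.8
   x 50 z top/bot [-123.3 -112.3] y -16.7 21.2
side5 groove [610.  -12.8  96.3] [0.192 0.531] 616 in tool [   7.3    1.1 -203.6]
  bar [  2.7  -0.2 -49.7] [ 0.4 -0.4 -5.6] 458
  ring pts 232 [[12.5, -32.6, -122.0], [34.7, -8.8, -114.9], [56.2, 28.9, -110.4]]
   x 10 z top/bot [-120.9 -110.6] y -36.4 30.6
   x 20 z top/bot [-120.3 -110.8] y -30.9 29.1
   x 30 z top/bot [-121.8 -112.6] y -29.2 26.7
   x 40 z top/bot [-120.5 -112.1] y -27.8 23.8
   x 50 z top/bot [-122.  -111.4] y -16.3 13.8
```

```bash
cat > rect.py <<'E'
from rel import *
import sys
k=sys.argv[1]; zp=float(sys.argv[2]); s=monitor.read_state(); T=s['tcp_pos']; M=Ro.from_quat(s['tcp_rot']).as_matrix(); A=np.c_[M[:,1],M[:,0],-M[:,2]]
out=[]
for t in ('scene'+k,'side'+k):
    z=load(t); y,x=np.mgrid[45:-45:-.225,-15:75:.225]
    L=np.stack([x,y,np.full_like(x,zp)],-1); C=(L@A.T+T)@z['R'].T+z['t']
    u=(C[...,0]/C[...,2]*z['fx']+z['cx']).astype(np.float32); v=(C[...,1]/C[...,2]*z['fy']+z['cy']).astype(np.float32)
    im=cv2.remap(z['p'],u,v,cv2.INTER_CUBIC)[:,:,::-1].copy()
    px=lambda X,Y:(int((X+15)/.225),int((45-Y)/.225))
    for X in range(-10,75,10):
        cv2.line(im,px(X,45),px(X,44 if X else 40),(0,255,255),1); cv2.putText(im,str(X),(px(X,0)[0]-6,395),0,.35,(0,255,255),1)
    for Y in range(-40,45,10): cv2.line(im,px(-15,Y),px(-14 if Y else -10,Y),(0,255,255),1)
    cv2.circle(im,px(28,0),int(17/.225),(0,0,255),1)
    out.append(im)
cv2.imwrite(f'pics/r{k}.png',np.hstack(out))
E
python3 rect.py 5 -113.5
```

```text
(no output)
```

View pics/r5.png

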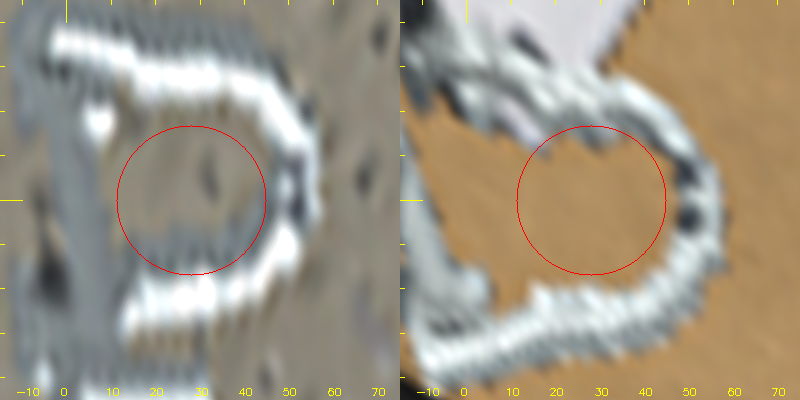

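The rectified ring plane shows the opening clearly: the inner hinge edge is at tool x≈47, and the ring is centred in y within about 0.5 mm. I'll align the ring with the shaft and approach partway along it.

>>> step_arm(
  translation=[
    [-0.0056,-0.0006,-0.0032],
    [-0.0055,-0.0006,-0.0032],
    [-0.0055,-0.0007,-0.0032],
    [0.005,0.0008,-0.0087],
    [0.005,0.0007,-0.0086],
    [0.005,0.0008,-0.0087],
    [0.0048,0.0007,-0.0086],
    [0,0,0],
  ],
  angular=[
    [0,0,0],
    [0,0,0],
    [0,0,0],
    [0,0,0],
    [0,0,0],
    [0,0,0],
    [0,0,0],
    [0,0,0],
  ],
  grip=[185,185,185,185,185,185,185,185],
)

```text
time: 8.32
tcp_pos: [507.1, -29.4, 228.9]
tcp_rot: [0.63, 0.734, 0.194, 0.166]
force: [-0.1, 0.1, -2.9]
finger_gap: 0.309
```

```bash
python3 - <<'E'
from h import *
for n in ('side','scene'): grab(n,n+'6')
s=monitor.read_state(); print(s['tcp_pos'].round(1), s['tcp_rot'].round(4),s['force'].round(1),s['finger_gap'],s['joint_positions'].round(2))
E
python3 rel.py 6; python3 rect.py 6 -115
```

```text
[506.6 -29.5 229.3] [0.6298 0.7334 0.1945 0.1661] [ 0.2 -0.3 -3.2] 0.3096342321684767 [ 0.27  0.15 -0.26  2.3  -0.25  0.19  1.98]
scene6 groove [612.  -12.6  95.8] [0.159 0.522] 344 in tool [  26.8    0.6 -168.8]
  bar [ -2.5   0.6 -48.3] [-3.5  1.9 -2.9] 247
  ring pts 143 [[12.9, -27.1, -139.3], [33.6, 7.2, -116.6], [57.1, 34.0, -112.5]]
   x 10 z top/bot [-127.6 -112. ] y -27.3 37.7
   x 20 z top/bot [-139.2 -113.4] y -26.9 33.0
   x 30 z top/bot [-138.1 -112.7] y -27.8 30.8
   x 40 z top/bot [-123.3 -113.8] y -23.3 28.2
   x 50 z top/bot [-120.3 -113.2] y -16.2 19.0
side6 groove [610.  -13.   96.2] [0.162 0.527] 556 in tool [  25.2    0.5 -167.4]
  bar [  3.7   0.3 -50.5] [ 0.1  0.6 -4.7] 444
  ring pts 251 [[12.9, -31.8, -139.8], [32.7, -6.1, -115.5], [56.8, 29.8, -111.4]]
   x 10 z top/bot [-137.2 -111.5] y -33.1 30.9
   x 20 z top/bot [-139.9 -112.2] y -31.7 30.0
   x 30 z top/bot [-139.1 -113. ] y -28.3 28.4
   x 40 z top/bot [-121.3 -112.3] y -26.5 24.6
   x 50 z top/bot [-121.8 -111.6] y -17.7 17.4
```

View pics/r6.png

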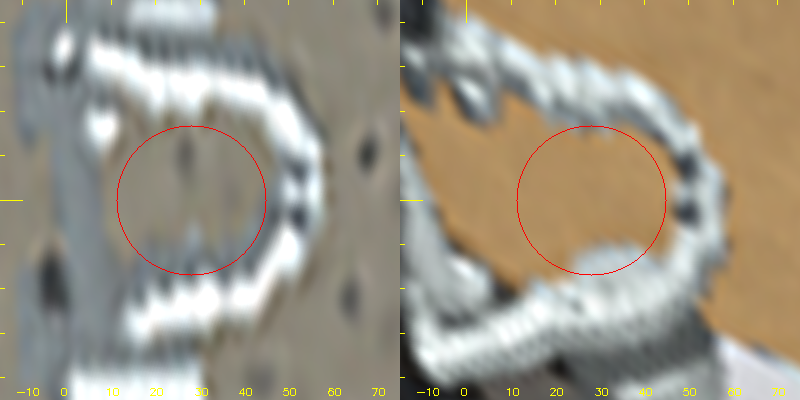

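I found a problem: j6 is at its limit of 0.19, so tracking falls short by about 5 mm. I'll identify the kinematics from the recorded poses and look for a reachable arm configuration.

```bash
cat > kin.py <<'E'
import numpy as np
from scipy.optimize import least_squares
from scipy.spatial.transform import Rotation as Ro
Rz=lambda a:Ro.from_euler('z',a).as_matrix(); Ry=lambda a:Ro.from_euler('y',a).as_matrix()
lo=np.array([-2.7,-.37,-1.27,.24,-1.31,.19,-2.76]);hi=np.array([2.7,2.16,1.26,2.4,4.45,1.91,2.76])
def fk(q,p):
    R=Rz(q[0]); x=np.array([0,0,p[0]]); x=x+R@[p[1],0,0]
    R=R@Ry(q[1]); x=x+R@[p[2],0,p[3]]; R=R@Rz(q[2])
    x=x+R@[p[4],0,0]; R=R@Ry(q[3]); x=x+R@[p[5],0,p[6]]; R=R@Rz(q[4])
    R=R@Ry(q[5]); x=x+R@[p[7],0,p[8]]; R=R@Rz(q[6]); return x,R@Rz(np.pi)
D=[([-.06617195,.53709985,-.00442382,1.53876855,.00260881,1.0673218,-.07119793],[649.455,-.042,249.497],[1,0,-.0008,0]),
([-0.284,0.501,-0.327,1.805,0.203,0.87,0.578],[509.5,248,183.3],[.8013,.5983,-.0006,-.0001]),
([-0.26,0.42,-0.35,1.75,0.17,1.,0.62],[510.3,248,249.2],[.799,.602,.001,0]),
([.43,.08,-.42,2.26,-.19,.3,1.91],[502.9,-30.2,268.6],[.6298,.7324,.1959,.1687]),
([.27,.15,-.26,2.3,-.25,.19,1.98],[506.6,-29.5,229.3],[.6298,.7334,.1945,.1661])]
def res(p): return np.concatenate([fk(q,p)[0]-x for q,x,_ in D]+[.003*(np.array(p)-P0)])
P0=np.array([267,0,0,293,52,-77,342,76,280.])
P=least_squares(res,P0).x
if __name__=='__main__':
    print(P.round(1))
    for q,x,r in D:
        X,R=fk(q,P); print((X-x).round(1),np.degrees((Ro.from_matrix(R)*Ro.from_quat(r).inv()).as_rotvec()).round(2))
E
python3 kin.py
```

```text
[ 1165.1   -86.8   750.8  2193.6 -1249.3   493.1   943.3   531.1  2159.6]
[  9.  -39.5   8.7] [ 0.01 -0.   -0.  ]
[  5.6 -22.2 -23.3] [-1.6000e-01  2.0000e-02 -1.4703e+02]
[-37.8  -2.7  12.9] [   0.29    0.19 -148.14]
[-41.1  60.2 -15.1] [-82.99   0.37 142.63]
[ 41.9 -57.8  16.7] [-82.38  -0.21 142.79]
```

```bash
cat > kin2.py <<'E'
from kin import *
import itertools
def ori(q,s): return Rz(s[0]*q[0])@Ry(q[1])@Rz(s[1]*q[2])@Ry(q[3])@Rz(s[2]*q[4])@Ry(q[5])@Rz(s[3]*q[6])@Rz(np.pi)
if __name__=='__main__':
  L=[]
  for s in itertools.product((1,-1),repeat=4):
    e=[np.degrees(np.linalg.norm((Ro.from_matrix(ori(q,s))*Ro.from_quat(r).inv()).as_rotvec())) for q,x,r in D]; L.append((max(e),s,np.round(e,1)))
  for l in sorted(L,key=lambda l:l[0])[:3]: print(l)
E
python3 kin2.py
```

```text
(np.float64(0.28701539163746176), (-1, -1, -1, -1), array([0. , 0. , 0.2, 0.3, 0.2]))
(np.float64(28.76989388233247), (-1, -1, 1, -1), array([ 0.3, 23.2, 19.3, 21.8, 28.8]))
(np.float64(47.950337950152445), (-1, 1, -1, -1), array([ 0.5, 37.4, 40. , 48. , 29.8]))
```

```bash
cat > kin3.py <<'E'
from kin2 import *
from rig import monitor
s=monitor.read_state(); D[-1]=(s['joint_positions'],s['tcp_pos'],s['tcp_rot'])
W=[1,.5,.15,.15,1]
def fk(q,p):
    q=np.asarray(q)*[-1,1,-1,1,-1,1,-1]
    R=Rz(q[0]); x=np.array([0,0,p[0]])+R@[0,p[1],0]
    R=R@Ry(q[1])@Rz(q[2]); x=x+R@[p[3],p[4],p[2]]
    R=R@Ry(q[3])@Rz(q[4]) ; x=x+R@[0,p[7],p[6]]+ (R@Rz(-q[4]))@[p[5],0,0]
    R=R@Ry(q[5]); x=x+R@[p[8],0,p[9]]; return x,R@Rz(q[6])@Rz(np.pi)
P0=np.array([365,65,395,-20,-5,20,385,30,-110,300.])
P=least_squares(lambda p:np.concatenate([w*(fk(q,p)[0]-x) for w,(q,x,_) in zip(W,D)]+[.02*(p-P0)]),P0).x
def ik(T,R,q0,reg=None,k=.02):
    reg=q0 if reg is None else reg
    def f(q):
        x,M=fk(q,P); return np.concatenate([(x-T)*.05,(Ro.from_matrix(M@R.T)).as_rotvec()*20,k*(q-reg)])
    return least_squares(f,np.clip(q0,lo+1e-3,hi-1e-3),bounds=(lo,hi)).x
if __name__=='__main__':
    print(P.round(1))
    for q,x,r in D: print((fk(q,P)[0]-x).round(1))
E
python3 kin3.py
```

```text
[ 3.488e+02 -2.390e+01  5.005e+02  2.400e+00 -2.030e+01 -2.000e-01
  4.455e+02 -8.000e-01 -2.000e-01  3.127e+02]
[-0.1  0.   0. ]
[-0.3  0.8 -0. ]
[ 0.8 -1.4 -0.1]
[ 1.9  1.7 -0.3]
[-0.  -0.2  0. ]
```

```bash
cat > plan.py <<'E'
from kin3 import *
def frame(az=.16,lean=np.pi/6):
    z=np.array([-np.sin(lean)*np.cos(az),-np.sin(lean)*np.sin(az),np.cos(lean)]); y=np.array([-np.sin(az),np.cos(az),0]); return np.c_[np.cross(y,z),y,z]
A=frame(); R=np.c_[A[:,1],A[:,0],-A[:,2]]; G=np.array([611.,-12.8,96.])
def tgt(h,x=27.5,y=.3): return G+A@[-x,-y,115.+h]
if __name__=='__main__':
    q0=np.array(s['joint_positions'])
    print('now j',q0.round(3),'qd')
    for h in (60,40,0):
        T=tgt(h); 
        for j1 in (-.8,-.4,0,.4,.8,1.2):
            reg=q0.copy(); reg[0]=j1; reg[2]=-j1+.1; reg[5]=.5; q=ik(T,R,reg,reg,.002); q=ik(T,R,q,q,1e-3); x,M=fk(q,P)
            print(h,T.round(1),j1,q.round(2),'err',np.linalg.norm(x-T).round(1),np.degrees(Ro.from_matrix(M@R.T).magnitude()).round(2))
E
python3 plan.py
```

```text
now j [ 0.265  0.15  -0.258  2.301 -0.253  0.192  1.979] qd
60 [501.2 -30.8 233.8] -0.8 [-0.54  0.12  0.62  2.35 -0.8   0.25  2.52] err 0.0 0.0
60 [501.2 -30.8 233.8] -0.4 [-0.23  0.11  0.28  2.34 -0.64  0.22  2.36] err 0.0 0.0
60 [501.2 -30.8 233.8] 0 [ 0.08  0.12 -0.05  2.32 -0.45  0.2   2.18] err 0.0 0.0
60 [501.2 -30.8 233.8] 0.4 [ 0.35  0.14 -0.34  2.31 -0.25  0.2   1.99] err 0.0 0.0
60 [501.2 -30.8 233.8] 0.8 [ 0.56  0.16 -0.56  2.3  -0.05  0.19  1.8 ] err 0.0 0.0
60 [501.2 -30.8 233.8] 1.2 [ 0.71  0.18 -0.72  2.29  0.13  0.2   1.64] err 0.0 0.0
40 [511.  -29.2 216.5] -0.8 [-0.37  0.18  0.43  2.34 -0.95  0.21  2.66] err 0.0 0.0
40 [511.  -29.2 216.5] -0.4 [-0.21  0.17  0.26  2.33 -0.82  0.19  2.54] err 0.0 0.0
40 [511.  -29.2 216.5] 0 [-0.21  0.17  0.26  2.33 -0.82  0.19  2.54] err 0.0 0.0
40 [511.  -29.2 216.5] 0.4 [-0.21  0.17  0.26  2.33 -0.82  0.19  2.54] err 0.0 0.0
40 [511.  -29.2 216.5] 0.8 [ 0.8   0.27 -0.84  2.28  0.61  0.19  1.17] err 0.0 0.0
40 [511.  -29.2 216.5] 1.2 [ 0.8   0.27 -0.84  2.28  0.61  0.19  1.17] err 0.0 0.0
0 [530.8 -26.1 181.8] -0.8 [-0.23  0.27  0.28  2.29 -1.06  0.19  2.76] err 6.6 1.32
0 [530.8 -26.1 181.8] -0.4 [-0.23  0.27  0.28  2.29 -1.06  0.19  2.76] err 6.6 1.32
0 [530.8 -26.1 181.8] 0 [-0.23  0.27  0.28  2.29 -1.06  0.19  2.76] err 6.6 1.32
0 [530.8 -26.1 181.8] 0.4 [-0.23  0.27  0.28  2.29 -1.06  0.19  2.76] err 6.6 1.32
0 [530.8 -26.1 181.8] 0.8 [ 0.71  0.38 -0.8   2.27  1.2   0.19  0.61] err 0.0 0.0
0 [530.8 -26.1 181.8] 1.2 [ 0.71  0.38 -0.8   2.27  1.2   0.19  0.61] err 0.0 0.0
```

```bash
cat > sim.py <<'E'
from plan import *
def jac(q):
    x0,R0=fk(q,P); J=np.zeros((6,7)); e=1e-5
    for i in range(7):
        d=np.array(q,float); d[i]+=e; x,R=fk(d,P); J[:3,i]=(x-x0)/e/1000; J[3:,i]=Ro.from_matrix(R@R0.T).as_rotvec()/e
    return J
def track(q,T,R,n=40,home=None,k=0,lam=1e-3,wr=1.):
    q=np.array(q,float); x,M=fk(q,P); rv=Ro.from_matrix(R@M.T).as_rotvec(); x0=x
    for i in range(1,n+1):
        Td=x0+(T-x0)*i/n; Rd=Ro.from_rotvec(rv*i/n).as_matrix()@M
        for _ in range(2):
            x,Mq=fk(q,P); e=np.r_[(Td-x)/1000,Ro.from_matrix(Rd@Mq.T).as_rotvec()*wr]; J=jac(q); J[3:]*=wr
            Ji=J.T@np.linalg.inv(J@J.T+lam**2*np.eye(6)); dq=Ji@e
            if home is not None: dq+=k*(np.eye(7)-Ji@J)@(home-q)
            q=np.clip(q+dq,lo,hi)
    return q
if __name__=='__main__':
    home=np.array(D[0][0]); mid=(lo+hi)/2
    R5=Ro.from_quat(D[3][2]).as_matrix()
    for nm,h,k in (('none',None,0),('home',home,.01),('home',home,.05),('mid',mid,.01),('mid',mid,.05)):
        q1=track(D[0][0],np.array([527.8,222.4,293.4]),Ro.from_quat([.817,.576,0,0]).as_matrix(),40,h,k)
        q1=track(q1,D[1][1],Ro.from_quat(D[1][2]).as_matrix(),40,h,k)
        q=track(D[2][0],np.array([502.1,-32.9,268.1]),Ro.from_quat([.653,.757,-.001,0]).as_matrix(),40,h,k); q=track(q,np.array(D[3][1]),R5,40,h,k)
        q6=track(D[3][0],np.array([486.3,-32.1,259.]),R5,20,h,k); q6=track(q6,D[4][1],Ro.from_quat(D[4][2]).as_matrix(),20,h,k)
        print(nm,k,q1.round(2),q.round(2),q6.round(2))
    print('obs',D[1][0],D[3][0],np.round(D[4][0],2))
    R0=R; best=[]
    rng=np.random.default_rng(0)
    for i in range(60):
        r=lo+(hi-lo)*rng.random(7); r[1]=.4;r[3]=2.25; q=ik(tgt(0),R0,r,r,.002); x,M=fk(q,P)
        if np.linalg.norm(x-tgt(0))<.5: best.append(np.r_[q,np.min(np.minimum(q-lo,hi-q))])
    best=np.array(best); print(best[np.argsort(-best[:,7])][:6].round(2))
E
python3 sim.py
```

```text
none 0 [-0.28  0.5  -0.34  1.81  0.21  0.87  0.57] [ 0.42  0.07 -0.41  2.27 -0.19  0.3   1.91] [ 0.38  0.16 -0.38  2.3  -0.14  0.19  1.87]
home 0.01 [-0.27  0.5  -0.35  1.8   0.21  0.87  0.57] [ 0.37  0.07 -0.36  2.27 -0.21  0.3   1.93] [ 0.41  0.16 -0.41  2.29 -0.11  0.19  1.84]
home 0.05 [-0.26  0.51 -0.36  1.8   0.22  0.87  0.56] [ 0.3   0.07 -0.28  2.27 -0.23  0.3   1.95] [ 0.53  0.18 -0.54  2.29  0.03  0.19  1.71]
mid 0.01 [-0.01  0.58 -0.71  1.79  0.46  0.94  0.37] [ 0.76  0.11 -0.76  2.25 -0.04  0.3   1.78] [ 0.57  0.18 -0.59  2.29  0.08  0.19  1.66]
mid 0.05 [ 0.12  0.66 -0.91  1.78  0.61  1.01  0.26] [ 1.27  0.27 -1.27  2.24  0.55  0.36  1.25] [ 1.05  0.32 -1.14  2.27  0.81  0.29  1.  ]
obs [-0.284, 0.501, -0.327, 1.805, 0.203, 0.87, 0.578] [0.43, 0.08, -0.42, 2.26, -0.19, 0.3, 1.91] [ 0.27  0.15 -0.26  2.3  -0.25  0.19  1.98]
[[ 0.95  0.51 -1.1   2.26  1.38  0.36  0.5   0.14]
 [ 0.95  0.51 -1.09  2.26  1.38  0.36  0.5   0.14]
 [ 1.01  0.57 -1.19  2.26  1.42  0.44  0.48  0.08]
 [ 0.82  0.43 -0.93  2.26  1.29  0.25  0.55  0.06]
 [ 0.79  0.42 -0.89  2.26  1.27  0.24  0.56  0.05]
 [ 1.06  0.64 -1.27  2.25  1.46  0.51  0.47  0.  ]]
```

```bash
cat > search.py <<'E'
from sim import *
from multiprocessing import Pool
def RR(az,lean): A=frame(az,lean); return np.c_[A[:,1],A[:,0],-A[:,2]]
up=np.array([-10,0,60.])
q0=track(s['joint_positions'],tgt(62)+up,RR(.16,np.pi/6),15)
def run(w,n=12,ver=False):
    q=q0;m=9;tr=[q]
    for a in list(w)+[(*(tgt(62)+up),.16,np.pi/6),(*tgt(62),.16,np.pi/6),(*tgt(30),.16,np.pi/6),(*tgt(0),.16,np.pi/6)]:
        q=track(q,np.array(a[:3]),RR(a[3],a[4]),n); tr.append(q); m=min(m,np.min(np.minimum(q-lo,hi-q)))
    x,M=fk(q,P); e=np.linalg.norm(x-tgt(0))+np.degrees(Ro.from_matrix(M@R.T).magnitude())
    return (m-e*.05,tr) if ver else m-e*.05
def cand(seed):
    r=np.random.default_rng(seed); w=[(r.uniform(430,620),r.uniform(-300,250),r.uniform(285,400),.16+r.uniform(-1.1,1.1),r.uniform(.0,.55)) for _ in range(r.integers(1,4))]
    return run(w),w
if __name__=='__main__':
    with Pool() as p: L=p.map(cand,range(600),chunksize=10)
    L.sort(key=lambda l:-l[0])
    for v,w in L[:4]: print(round(v,3),[tuple(np.round(a,2)) for a in w])
    w=L[0][1]; v,tr=run(w,40,True); print(v); print(np.array(tr).round(2))
E
export OMP_NUM_THREADS=1; nproc; time timeout 400 python3 search.py
```

```text
1
-1.847 [(np.float64(434.55), np.float64(26.59), np.float64(367.34), np.float64(1.05), np.float64(0.53)), (np.float64(594.7), np.float64(216.51), np.float64(371.76), np.float64(1.01), np.float64(0.42)), (np.float64(555.41), np.float64(8.36), np.float64(357.47), np.float64(-0.54), np.float64(0.45))]
-1.878 [(np.float64(539.1), np.float64(-14.25), np.float64(285.73), np.float64(0.27), np.float64(0.53)), (np.float64(505.63), np.float64(-291.29), np.float64(313.03), np.float64(1.14), np.float64(0.49)), (np.float64(520.02), np.float64(-235.56), np.float64(294.06), np.float64(1.22), np.float64(0.04))]
-1.913 [(np.float64(522.39), np.float64(-282.34), np.float64(294.03), np.float64(1.26), np.float64(0.44))]
-1.933 [(np.float64(467.87), np.float64(-251.29), np.float64(360.12), np.float64(0.07), np.float64(0.54)), (np.float64(591.8), np.float64(160.33), np.float64(290.92), np.float64(0.28), np.float64(0.33)), (np.float64(439.53), np.float64(-37.47), np.float64(322.9), np.float64(-0.46), np.float64(0.44))]
-1.6004991112574058
[[ 0.29 -0.01 -0.25  2.27 -0.27  0.38  1.99]
 [ 0.03 -0.06  0.14  2.12 -0.6   0.98  2.76]
 [-0.25  0.25 -0.04  1.72 -0.35  0.87  2.48]
 [-0.49  0.09  0.23  1.97  0.41  0.81  0.52]
 [-0.4  -0.04  0.43  2.3  -0.21  0.38  1.94]
 [-0.32  0.11  0.38  2.34 -0.66  0.23  2.39]
 [-0.17  0.2   0.22  2.32 -0.91  0.19  2.63]
 [ 0.    0.27  0.01  2.3  -1.07  0.19  2.76]]
real	1m40.296s
user	6m13.620s
sys	0m0.348s
```

```bash
cat > p2.py <<'E'
from sim import *
def RR(az,lean): A=frame(az,lean); return np.c_[A[:,1],A[:,0],-A[:,2]]
d=np.radians
for phi in (12,15,20):
    q=np.array(s['joint_positions']); tr=[]
    for T,az,le in ((tgt(62)+[-10,0,60],.16,30),([510,-30,275],.16,0),([510,248,250],-.28,0),([510,248,147],-.28,0),([510,248,147],-.28,-phi),([510,248,250],-.28,-phi),([510,-30,270],.16,-phi),(tgt(62)+[-10,0,40],.16,30-phi),(tgt(62),.16,30-phi),(tgt(0),.16,30-phi)):
        q=track(q,np.array(T,float),RR(az,d(le)),20); tr.append(q)
    print(phi); print(np.array(tr).round(2)[[3,4,7,8,9]], (fk(q,P)[0]-tgt(0)).round(2))
E
python3 p2.py
```

```text
12
[[-0.35  0.54 -0.24  1.83  0.17  0.79  0.61]
 [-0.23  0.63 -0.31  1.7   0.04  0.99  0.77]
 [ 0.33  0.1  -0.34  2.14 -0.02  0.6   1.74]
 [ 0.31  0.18 -0.33  2.16  0.03  0.5   1.7 ]
 [ 0.23  0.32 -0.28  2.14  0.12  0.38  1.61]] [-0.  0.  0.]
15
[[-0.35  0.54 -0.24  1.83  0.17  0.79  0.61]
 [-0.21  0.66 -0.32  1.66  0.01  1.04  0.8 ]
 [ 0.33  0.12 -0.35  2.1   0.01  0.67  1.71]
 [ 0.31  0.2  -0.34  2.12  0.06  0.57  1.66]
 [ 0.24  0.34 -0.3   2.1   0.14  0.46  1.58]] [-0.  0.  0.]
20
[[-0.35  0.54 -0.24  1.83  0.17  0.79  0.61]
 [-0.18  0.7  -0.33  1.6  -0.02  1.12  0.83]
 [ 0.33  0.17 -0.37  2.03  0.05  0.78  1.66]
 [ 0.3   0.24 -0.36  2.06  0.1   0.69  1.62]
 [ 0.25  0.37 -0.32  2.03  0.17  0.59  1.55]] [-0.  0.  0.]
```

I found a cleaner way. I'll hang the pliers back, ease the jaws open, tilt the tool 15° about the jaw axis and regrasp. Then the wrist only needs 15° of lean at the shaft, and j6 is about 0.46 there.

>>> step_arm(
  translation=[
    [-0.006,-0.001,0.01],
    [-0.006,-0.001,0.012],
    [0,0,0.012],
    [0,0,0.012],
    [0,0,0.005],
    [0,0,0],
    [0,0,0],
    [0.003,0.015,0],
  ],
  angular=[
    [0,0,0],
    [0,0,0],
    [-0.7,4.5,0],
    [-0.9,6,0],
    [-0.9,6,0],
    [-0.9,6,0],
    [-0.7,5,0],
    [-0.3,2,-2],
  ],
  grip=[185,185,185,185,185,185,185,185],
)

```text
time: 9.43
tcp_pos: [498.3, -18.5, 281.9]
tcp_rot: [0.667, 0.745, -0.0, -0.001]
force: [-0.4, 0.2, -3.0]
finger_gap: 0.312
```

>>> step_arm(
  translation=[
    [0.002,0.03,0],
    [0.001,0.04,0],
    [0.001,0.045,0],
    [0.001,0.045,0],
    [0,0.045,0],
    [0,0.035,0],
    [0,0.015,0],
    [0,0,0],
  ],
  angular=[
    [0,0,-3],
    [0,0,-4],
    [0,0,-4],
    [0,0,-4],
    [0,0,-4],
    [0,0,-3],
    [0,0,-1],
    [0,0,0],
  ],
  grip=[185,185,185,185,185,185,185,185],
)

```text
time: 10.42
tcp_pos: [502.5, 238.8, 281.7]
tcp_rot: [0.8, 0.6, 0.001, -0.002]
force: [-0.3, -0.0, -2.7]
finger_gap: 0.312
```

```bash
cat > go.py <<'E'
import sys,numpy as np
from rig import monitor
from scipy.spatial.transform import Rotation as Ro
from plan import frame
s=monitor.read_state(); a=list(map(float,sys.argv[1:])); A=frame(a[3],np.radians(a[4])); R=np.c_[A[:,1],A[:,0],-A[:,2]]
print(s['time'],'pos',s['tcp_pos'].round(1),'force',s['force'].round(1),'gap',round(s['finger_gap'],3),'j',s['joint_positions'].round(2))
M=Ro.from_quat(s['tcp_rot']).as_matrix()
print('move',(np.array(a[:3])-s['tcp_pos']).round(1),'turn',np.degrees(Ro.from_matrix(R@M.T).as_rotvec()).round(2))
E
python3 go.py 510.1 247.6 249.2 -.283 0
```

```text
10.425 pos [502.5 238.8 281.7] force [-0.3 -0.  -2.7] gap 0.312 j [-0.34  0.35 -0.24  1.75  0.09  1.05  0.68]
move [  7.6   8.8 -32.5] turn [-0.25 -0.04  0.08]
```

>>> step_arm(
  translation=[
    [0.0038,0.0044,-0.012],
    [0.0038,0.0044,-0.02],
    [0,0,-0.025],
    [0,0,-0.025],
    [0,0,-0.025],
    [0,0,-0.015],
    [0,0,-0.006],
    [0,0,0],
  ],
  angular=[
    [-0.25,0,0],
    [0,0,0],
    [0,0,0],
    [0,0,0],
    [0,0,0],
    [0,0,0],
    [0,0,0],
    [0,0,0],
  ],
  grip=[185,185,185,185,185,185,185,185],
)

```text
time: 11.42
tcp_pos: [510.3, 246.7, 152.4]
tcp_rot: [0.801, 0.599, -0.001, -0.0]
force: [-0.1, -0.8, -2.6]
finger_gap: 0.315
```

```bash
python3 go.py 510.1 247.6 146.6 -.283 0
python3 - <<'E'
from h import *
for n in ('side','scene'): grab(n,n+'7')
E
python3 rel.py 7 | grep bar
```

```text
11.425 pos [510.3 246.7 152.4] force [-0.1 -0.8 -2.6] gap 0.315 j [-0.37  0.53 -0.21  1.83  0.15  0.8   0.63]
move [-0.2  0.9 -5.8] turn [ 0.09 -0.14  0.18]
  bar [ -5.8   0.9 -50.7] [ 0.1  1.2 -0.9] 430
  bar [  3.3  -1.8 -48.1] [ 3.4 11.2 -2.9] 297
```

>>> step_arm(
  translation=[
    [-0.0002,0.0009,-0.003],
    [0,0,-0.0028],
    [0,0,0],
    [0,0,-0.0015],
    [0,0,-0.0015],
    [0,0,-0.001],
    [0,0,-0.001],
    [0,0,0],
  ],
  angular=[
    [0,0,0],
    [0,0,0],
    [0,0,0],
    [0,0,0],
    [0,0,0],
    [0,0,0],
    [0,0,0],
    [0,0,0],
  ],
  grip=[185,185,185,140,110,80,50,50],
)

```text
time: 12.52
tcp_pos: [510.2, 247.7, 141.8]
tcp_rot: [0.801, 0.599, -0.001, -0.0]
force: [-0.0, 0.4, 0.3]
finger_gap: 0.803
```

```bash
python3 go.py 510.1 247.6 140.5 -.283 -15;  python3 - <<'E'
from h import *
for n in ('side','scene','wrist'): grab(n,n+'8')
p=load('side8')['p'];q=load('scene8')['p'];w=load('wrist8')['p']
r=lambda i:cv2.resize(i[:,:,::-1],(260,330),interpolation=cv2.INTER_CUBIC)
cv2.imwrite('pics/c8.png',np.hstack([r(p[120:220,240:320]),r(q[190:290,280:360]),r(w[120:400,210:430])]))
E
```

```text
12.525 pos [510.2 247.7 141.8] force [-0.   0.4  0.3] gap 0.803 j [-0.37  0.55 -0.21  1.83  0.15  0.78  0.62]
move [-0.1 -0.1 -1.3] turn [ 4.29 14.28  0.16]
```

View pics/c8.png

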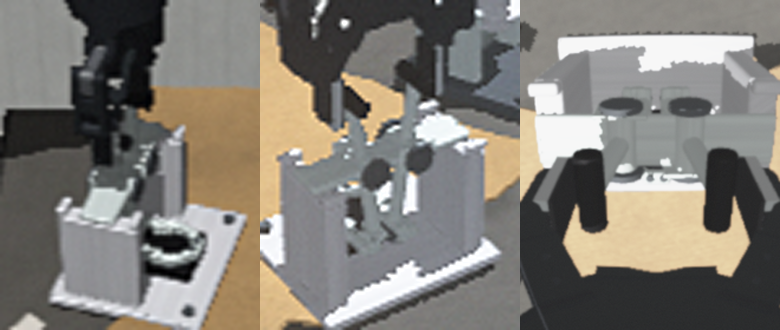

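The pliers are seated and the ring is closed on the pad again. Now I'll tilt the tool 15° in place and squeeze.

>>> step_arm(
  translation=[
    [0,0,0],
    [0,0,-0.0003],
    [0,0,-0.0005],
    [0,0,0],
    [0,0,0],
    [0,0,0],
  ],
  angular=[
    [1.1,3.6,0],
    [1.1,3.6,0],
    [1.1,3.6,0],
    [1,3.5,0.1],
    [0,0,0],
    [0,0,0],
  ],
  grip=[50,50,50,50,50,60],
)

```text
time: 13.42
tcp_pos: [509.7, 247.9, 140.9]
tcp_rot: [0.793, 0.595, -0.078, -0.104]
force: [-0.8, -0.4, 0.2]
finger_gap: 0.767
```

>>> step_arm(
  translation=[
    [0,0,0],
    [0.0002,-0.0001,0.001],
    [0.0003,-0.0001,0.001],
    [0.0003,-0.0001,0.001],
    [0.0002,-0.0001,0.001],
    [0.0002,0,0.0008],
    [0,0,0],
    [0,0,0],
  ],
  angular=[
    [0,0,0],
    [0,0,0],
    [0,0,0],
    [0,0,0],
    [0,0,0],
    [0,0,0],
    [0,0,0],
    [0,0,0],
  ],
  grip=[70,90,110,130,150,170,185,185],
  newtons=60,
)

```text
time: 14.42
tcp_pos: [511.2, 247.4, 146.6]
tcp_rot: [0.793, 0.595, -0.078, -0.104]
force: [-1.6, -2.6, 9.4]
finger_gap: 0.315
```

```bash
python3 go.py 510.1 247.6 249 -.283 -15
```

```text
14.425 pos [511.2 247.4 146.6] force [-1.6 -2.6  9.4] gap 0.315 j [-0.23  0.66 -0.29  1.66 -0.    1.04  0.81]
move [ -1.1   0.2 102.4] turn [ 0.01 -0.01  0.04]
```

>>> step_arm(
  translation=[
    [0,0,0.003],
    [0,0,0.008],
    [0,0,0.013],
    [0,0,0.018],
    [0,0,0.02],
    [0,0,0.02],
    [0,0,0.015],
    [0,-0.005,0.008],
  ],
  angular=[
    [0,0,0],
    [0,0,0],
    [0,0,0],
    [0,0,0],
    [0,0,0],
    [0,0,0],
    [0,0,0],
    [0,0,0],
  ],
  grip=[185,185,185,185,185,185,185,185],
)

```text
time: 15.42
tcp_pos: [511.4, 242.7, 252.1]
tcp_rot: [0.793, 0.595, -0.078, -0.104]
force: [0.2, -0.2, -2.9]
finger_gap: 0.309
```

>>> step_arm(
  translation=[
    [-0.001,-0.015,0.003],
    [-0.001,-0.035,0.003],
    [-0.002,-0.04,0.003],
    [-0.002,-0.045,0.003],
    [-0.002,-0.045,0.003],
    [-0.002,-0.045,0.003],
    [-0.002,-0.035,0.003],
    [0,-0.013,0],
  ],
  angular=[
    [0,0,2],
    [0,0,3],
    [0,0,4],
    [0,0,4],
    [0,0,4],
    [0,0,4],
    [0,0,3],
    [0,0,1.4],
  ],
  grip=[185,185,185,185,185,185,185,185],
)

```text
time: 16.42
tcp_pos: [498.7, -33.9, 271.8]
tcp_rot: [0.644, 0.754, -0.1, -0.085]
force: [0.2, 0.4, -3.5]
finger_gap: 0.309
```

```bash
python3 go.py 488 -32.5 258 .16 15
```

```text
16.425 pos [498.7 -33.9 271.8] force [ 0.2  0.4 -3.5] gap 0.309 j [ 0.17  0.42 -0.28  1.71  0.13  1.3   1.57]
move [-10.7   1.4 -13.8] turn [  4.83 -29.69   0.23]
```

>>> step_arm(
  translation=[
    [-0.003,0,0],
    [-0.004,0,0],
    [-0.0037,0.0004,0],
    [0,0.0005,0],
    [0,0.0005,0],
    [0,0,-0.007],
    [0,0,-0.0068],
    [0,0,0],
  ],
  angular=[
    [0.5,-3,0],
    [0.9,-5.5,0],
    [1,-6,0.1],
    [1,-6,0.1],
    [0.9,-5.5,0],
    [0.5,-3.69,0],
    [0,0,0],
    [0,0,0],
  ],
  grip=[185,185,185,185,185,185,185,185],
)

```text
time: 17.42
tcp_pos: [488.1, -29.4, 257.4]
tcp_rot: [0.642, 0.756, 0.099, 0.084]
force: [0.7, 0.2, -2.1]
finger_gap: 0.312
```

```bash
python3 - <<'E'
import re
t=open('rel.py').read()
t=t.replace("A=np.c_[M[:,1],M[:,0],-M[:,2]]","A=np.c_[M[:,1],M[:,0],-M[:,2]]@Ro.from_euler('y',-15,degrees=True).as_matrix()")
t=t.replace("print('  ring pts',len(R),q)","c=np.linalg.lstsq(np.c_[R[:,:2],np.ones(len(R))],R[:,2],rcond=None)[0]; print('  ring pts',len(R),q,'plane slopes deg',np.degrees(c[:2]).round(1),'z at 28',(c[0]*28+c[2]).round(1))")
open('rel.py','w').write(t)
from h import *
for n in ('side','scene'): grab(n,n+'9')
E
python3 go.py 488 -32.5 258 .16 15; python3 rel.py 9
```

```text
17.525 pos [489.  -29.2 258. ] force [ 0.3  0.5 -2.8] gap 0.309 j [ 0.29  0.15 -0.32  2.12  0.02  0.62  1.7 ]
move [-1.  -3.3  0. ] turn [ 0.03  0.   -0.19]
scene9 groove [612.3 -12.4  95.9] [0.175 0.528] 380 in tool [  26.6   -3.4 -202.6]
  bar [ -1.7   1.2 -47.8] [-4.  -0.6 -0.5] 250
  ring pts 137 [[12.3, -28.0, -121.7], [33.9, 4.5, -115.8], [55.5, 33.9, -113.1]] plane slopes deg [-0.2  0.5] z at 28 -116.6
   x 10 z top/bot [-121.5 -113. ] y -28.9 35.1
   x 20 z top/bot [-121.4 -113.5] y -28.8 33.5
   x 30 z top/bot [-120.8 -113.4] y -25.4 31.1
   x 40 z top/bot [-120.9 -113.9] y -21.0 27.7
   x 50 z top/bot [-120.1 -113.4] y -6.6 14.8
side9 groove [609.9 -12.9  96.1] [0.166 0.519] 612 in tool [  24.6   -3.5 -201.2]
  bar [  1.1  -0.1 -50. ] [ 0.   1.4 -4.8] 457
  ring pts 226 [[12.8, -31.9, -122.0], [34.5, -8.2, -114.9], [54.4, 28.5, -111.2]] plane slopes deg [-1.7  0.5] z at 28 -115.1
   x 10 z top/bot [-118.4 -111.6] y -32.4 31.0
   x 20 z top/bot [-121.4 -112.2] y -31.5 28.7
   x 30 z top/bot [-121.1 -112.5] y -28.8 25.7
   x 40 z top/bot [-120.8 -111.6] y -26.4 22.6
   x 50 z top/bot [-121.5 -112.1] y -13.2 9.5
```

>>> step_arm(
  translation=[
    [0.0003,-0.002,0],
    [0.0003,-0.002,0],
    [0.003,0.0005,-0.0053],
    [0.005,0.0008,-0.0087],
    [0.005,0.0008,-0.0087],
    [0.0045,0.0007,-0.0079],
    [0.0022,0.0004,-0.004],
    [0,0,0],
  ],
  angular=[
    [0,0,0],
    [0,0,0.2],
    [0,0,0],
    [0,0,0],
    [0,0,0],
    [0,0,0],
    [0,0,0],
    [0,0,0],
  ],
  grip=[185,185,185,185,185,185,185,185],
)

```text
time: 18.52
tcp_pos: [508.7, -30.0, 222.9]
tcp_rot: [0.64, 0.757, 0.099, 0.084]
force: [-0.7, 1.0, -3.3]
finger_gap: 0.308
```

```bash
python3 - <<'E'
from h import *
for n in ('side','scene'): grab(n,n+'10')
E
python3 go.py 509.3 -30 223.4 .16 15; python3 rel.py 10 | grep -v bar
```

```text
18.625 pos [508.8 -30.2 223.4] force [-0.5  0.8 -3.1] gap 0.311 j [ 0.27  0.23 -0.31  2.11  0.07  0.54  1.66]
move [0.5 0.2 0. ] turn [ 0.04  0.05 -0.37]
scene10 groove [612.1 -12.5  96. ] [0.162 0.526] 332 in tool [  27.     0.4 -162.7]
  ring pts 164 [[12.6, -26.5, -139.5], [31.6, 9.8, -117.5], [55.9, 34.1, -112.4]] plane slopes deg [ 8.2 -1.6] z at 28 -121.0
   x 10 z top/bot [-139.2 -112.8] y -29.2 36.4
   x 20 z top/bot [-139.4 -114. ] y -25.1 33.5
   x 30 z top/bot [-139.1 -114.3] y -25.8 32.4
   x 40 z top/bot [-122.9 -113.6] y -20.5 27.8
   x 50 z top/bot [-121.  -112.6] y -12.3 20.1
side10 groove [609.9 -12.8  96.1] [0.162 0.526] 543 in tool [  25.1    0.5 -161.6]
  ring pts 284 [[12.6, -32.0, -139.6], [31.1, -3.0, -115.7], [55.0, 28.6, -110.7]] plane slopes deg [7.8 0.4] z at 28 -120.1
   x 10 z top/bot [-135.8 -110.9] y -33.5 30.8
   x 20 z top/bot [-139.5 -112.2] y -30.7 31.3
   x 30 z top/bot [-138.4 -111.2] y -28.6 28.3
   x 40 z top/bot [-126.4 -111.8] y -26.0 20.8
   x 50 z top/bot [-120.8 -111.9] y -15.8 14.8
```

>>> step_arm(
  translation=[
    [0.002,0.0003,-0.0035],
    [0.0025,0.0004,-0.0043],
    [0.0025,0.0004,-0.0043],
    [0.0025,0.0004,-0.0043],
    [0.0025,0.0004,-0.0043],
    [0.0025,0.0004,-0.0043],
    [0.001,0.0002,-0.0017],
    [0,0,0],
  ],
  angular=[
    [0,0,-0.3],
    [0,0,0],
    [0,0,0],
    [0,0,0],
    [0,0,0],
    [0,0,0],
    [0,0,0],
    [0,0,0],
  ],
  grip=[185,185,185,185,185,185,185,185],
)

```text
time: 19.62
tcp_pos: [524.2, -27.6, 196.5]
tcp_rot: [0.642, 0.755, 0.099, 0.085]
force: [-0.2, 1.0, -2.7]
finger_gap: 0.313
```

```bash
python3 - <<'E'
from h import *
for n in ('side','scene'): grab(n,n+'11')
E
python3 go.py 524.3 -27.7 196.7 .16 15; python3 rel.py 11 | grep -v bar
```

```text
19.725 pos [524.3 -27.7 196.7] force [-0.6  0.  -3.6] gap 0.309 j [ 0.24  0.3  -0.29  2.1   0.11  0.49  1.62]
move [-0.  0.  0.] turn [ 0.04  0.05 -0.07]
scene11 groove [612.5 -12.3  95.9] [0.203 0.525] 287 in tool [  27.     1.1 -132.1]
  ring pts 232 [[12.5, -25.5, -139.5], [29.2, 13.7, -115.1], [56.3, 33.7, -100.6]] plane slopes deg [ -6.9 -13.2] z at 28 -112.2
   x 10 z top/bot [-138.5 -102. ] y -27.4 36.0
   x 20 z top/bot [-137.9 -100.8] y -10.4 32.2
   x 30 z top/bot [-138.7 -101.2] y -7.4 31.4
   x 40 z top/bot [-136.1 -110.8] y -23.8 25.9
   x 50 z top/bot [-122.2 -112.6] y -5.4 17.8
side11 groove [610.1 -12.7  95.9] [0.146 0.53 ] 494 in tool [  24.9    1.1 -130.8]
  ring pts 424 [[12.5, -31.1, -139.5], [32.8, -9.9, -113.9], [55.2, 28.8, -100.3]] plane slopes deg [-10.4  10. ] z at 28 -112.2
   x 10 z top/bot [-137.8 -100.6] y -34.2 31.7
   x 20 z top/bot [-138.  -100.4] y -32.0 31.2
   x 30 z top/bot [-137.6 -101. ] y -30.6 29.1
   x 40 z top/bot [-138.3 -107.2] y -25.0 26.2
   x 50 z top/bot [-120.8 -112.1] y -12.1 13.0
```

>>> step_arm(
  translation=[
    [0.0012,0.0002,-0.0022],
    [0.0015,0.0002,-0.0026],
    [0.0015,0.0002,-0.0026],
    [0.001,0.0002,-0.0017],
    [0.001,0.0002,-0.0017],
    [0.0005,0.0001,-0.0009],
    [0,0,0],
    [0,0,0],
  ],
  angular=[
    [0,0,0],
    [0,0,0],
    [0,0,0],
    [0,0,0],
    [0,0,0],
    [0,0,0],
    [0,0,0],
    [0,0,0],
  ],
  grip=[185,185,185,185,185,185,185,185],
)

```text
time: 20.72
tcp_pos: [531.0, -26.6, 184.9]
tcp_rot: [0.642, 0.755, 0.099, 0.085]
force: [-0.2, -0.4, -2.1]
finger_gap: 0.31
```

>>> step_arm(
  translation=[
    [0.0005,0.0001,-0.0009],
    [0.0005,0.0001,-0.0009],
    [0,0,0],
  ],
  angular=[
    [0,0,0],
    [0,0,0],
    [0,0,0],
  ],
  grip=[185,185,185],
)

```text
time: 21.1
tcp_pos: [531.9, -26.4, 183.0]
tcp_rot: [0.642, 0.755, 0.099, 0.085]
force: [0.4, -0.0, -3.2]
finger_gap: 0.308
```

>>> step_arm(
  translation=[
    [0.0005,0.0001,-0.0009],
    [0.0005,0.0001,-0.0009],
    [0,0,0],
  ],
  angular=[
    [0,0,0],
    [0,0,0],
    [0,0,0],
  ],
  grip=[185,185,185],
)

```text
time: 21.48
tcp_pos: [532.8, -26.2, 181.2]
tcp_rot: [0.642, 0.755, 0.099, 0.085]
force: [-1.3, -0.1, -1.3]
finger_gap: 0.309
```

>>> step_arm(
  translation=[
    [0.0005,0.0001,-0.0009],
    [0,0,0],
    [0,0,0],
  ],
  angular=[
    [0,0,0],
    [0,0,0],
    [0,0,0],
  ],
  grip=[185,185,185],
)

```text
time: 21.85
tcp_pos: [533.4, -26.1, 180.4]
tcp_rot: [0.642, 0.755, 0.099, 0.085]
force: [-1.4, -1.2, -1.3]
finger_gap: 0.309
```

```bash
python3 - <<'E'
from h import *
for n in ('side','scene'): grab(n,n+'12')
E
python3 go.py 533 -26 180 .16 15; python3 rel.py 12 | grep -v bar
```

```text
21.95 pos [533.4 -26.1 180.4] force [-1.8 -0.1 -1.6] gap 0.312 j [ 0.22  0.34 -0.27  2.1   0.13  0.46  1.6 ]
move [-0.4  0.1 -0.4] turn [ 0.04  0.04 -0.07]
scene12 groove [611.8 -12.4  95.8] [0.186 0.513] 244 in tool [  26.6    1.  -113. ]
  ring pts 274 [[12.4, -27.5, -139.5], [32.6, 21.7, -120.7], [58.2, 44.9, -101.6]] plane slopes deg [ -6.6 -17.3] z at 28 -114.6
   x 10 z top/bot [-135.7 -102.6] y -33.7 48.0
   x 20 z top/bot [-135.9 -102.3] y 10.7 45.1
   x 30 z top/bot [-139.1 -101.6] y 9.9 44.8
   x 40 z top/bot [-139.2 -107.2] y -22.6 29.7
   x 50 z top/bot [-131.8 -107.2] y -12.1 26.3
side12 groove [609.9 -13.2  96.3] [0.139 0.51 ] 442 in tool [  25.1    0.5 -111.5]
  ring pts 499 [[12.5, -42.1, -139.5], [36.7, -18.0, -125.4], [57.0, 25.0, -100.8]] plane slopes deg [-14.1  21.7] z at 28 -113.1
   x 10 z top/bot [-138.5 -104.6] y -44.0 -6.9
   x 20 z top/bot [-137.4 -102.8] y -43.4 -9.4
   x 30 z top/bot [-139.2 -102.8] y -41.9 31.4
   x 40 z top/bot [-138.2 -102.2] y -30.0 22.2
   x 50 z top/bot [-138.5 -106.1] y -21.3 18.1
```

Run:
```python
from rel import *
s=monitor.read_state(); T=s['tcp_pos']; M=Ro.from_quat(s['tcp_rot']).as_matrix(); A=np.c_[M[:,1],M[:,0],-M[:,2]]@Ro.from_euler('y',-15,degrees=True).as_matrix()
for t in ('scene12','side12'):
    W=cloud(load(t)).reshape(-1,3); W=W[~np.isnan(W[:,0])]; L=(W-T)@A-[25.9,.8,-112.3]
    L=L[(np.abs(L[:,2])<25)]
    rho=np.hypot(L[:,0],L[:,1]); 
    print(t)
    for lo_ in range(-20,34,6):
        z=L[(L[:,0]>=lo_)&(L[:,0]<lo_+6)&(np.abs(L[:,1])<40)&(rho>19.5)&(rho<40)]
        print('  x',lo_,' | '.join(f"{a}:{np.round(np.median(z[m][:,1]),0):.0f}({m.sum()})" for a in range(-18,14,3) for m in [(z[:,2]>=a)&(z[:,2]<a+3)] if m.sum()>1))
p=load('side12')['p'];q=load('scene12')['p']
r=lambda i:cv2.resize(i[:,:,::-1],(400,500),interpolation=cv2.INTER_CUBIC)
cv2.imwrite('pics/c12.png',np.hstack([r(p[205:285,280:344]),r(q[145:225,315:379])]))
```

```text
scene12
  x -20 -18:27(4) | -9:33(3) | -6:33(2) | -3:29(2) | 3:33(2)
  x -14 -18:25(8) | -9:29(2) | -6:-4(2) | -3:33(2) | 0:29(4)
  x -8 -18:33(6) | -3:29(5) | 0:28(2)
  x -2 -18:29(8) | -9:29(2) | -3:28(3) | 0:28(4)
  x 4 -18:27(6) | -15:21(3) | -6:28(2) | -3:24(2) | 0:28(3)
  x 10 -18:23(6) | -15:23(2) | -3:27(2) | 0:24(6)
  x 16 -18:20(10) | -6:22(2) | -3:4(4) | 0:17(5)
  x 22 -18:9(8) | -15:22(2) | -3:19(3) | 0:6(10) | 3:-2(7)
  x 28 -18:7(9) | 0:4(3) | 3:7(2)
side12
  x -20 -18:-28(4) | -9:-22(2) | -6:-32(5) | -3:-33(3) | 0:-32(4) | 6:-31(2)
  x -14 -18:-30(6) | -15:-29(8) | -6:-29(3) | -3:-30(5) | 0:-28(7)
  x -8 -18:-32(11) | -15:-30(8) | -6:-29(2) | -3:-29(3) | 0:-28(5) | 3:-28(2)
  x -2 -18:-29(9) | -15:-27(6) | -6:-29(2) | -3:-29(3) | 0:-27(8)
  x 4 -18:-27(9) | -15:-24(5) | -3:-28(4) | 0:-25(5) | 3:-26(4)
  x 10 -18:-21(16) | -15:-26(4) | -9:16(2) | -3:-25(4) | 0:-20(9) | 3:-2(10)
  x 16 -18:-20(14) | -15:-16(6) | -3:-21(5) | 0:-13(8) | 3:2(13)
  x 22 -18:-13(16) | -15:-7(12) | -3:-17(2) | 0:-10(9) | 3:-4(16) | 6:-2(6)
  x 28 -18:0(16) | -15:-3(5) | -3:5(3) | 0:-0(3) | 3:-3(6)
```

View pics/c12.png

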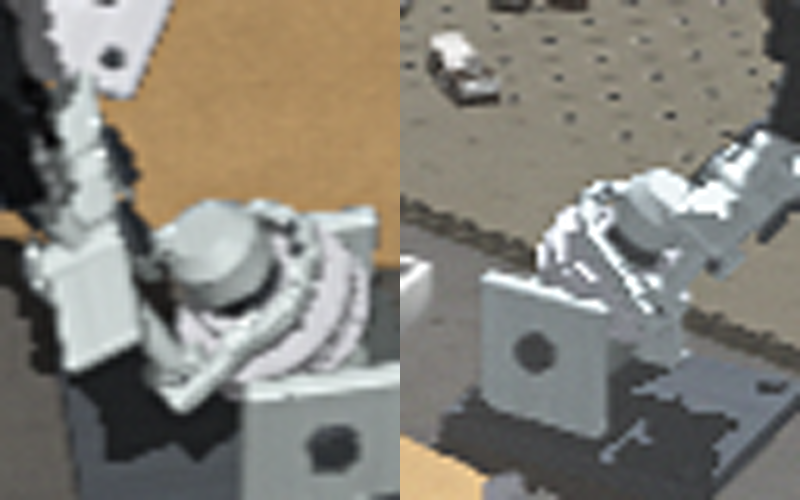

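The last permitted picture shows the ring around the shaft on the boss face (side crop at about (270,300)). The depth bands put its top near +2 mm and its bottom near -6 mm from the groove centre, so it is seated. I'll open to release it, advancing to make up for the pads' swing.

>>> step_arm(
  translation=[
    [0.0002,0,-0.0004],
    [0.0002,0,-0.0009],
    [0.0002,0,-0.0009],
    [0.0002,0.0001,-0.0009],
    [0.0002,0.0001,-0.0008],
    [0.0001,0,-0.0004],
    [0,0,0],
    [0,0,0],
  ],
  angular=[
    [0,0,0],
    [0,0,0],
    [0,0,0],
    [0,0,0],
    [0,0,0],
    [0,0,0],
    [0,0,0],
    [0,0,0],
  ],
  grip=[170,150,130,115,100,90,86,86],
)

```text
time: 22.95
tcp_pos: [534.6, -25.9, 176.1]
tcp_rot: [0.642, 0.755, 0.099, 0.085]
force: [-0.0, -0.6, -1.8]
finger_gap: 0.663
```

```bash
python3 - <<'E'
from h import *
for n in ('side','scene'): grab(n,n+'13')
E
python3 go.py 533 -26 180 .16 15
cat > ringchk.py <<'E'
from rel import *
import sys
az,le=.16,np.pi/6; z=axis(az,le); y=np.array([-np.sin(az),np.cos(az),0]); A=np.c_[np.cross(y,z),y,z]
for t,G in (('scene'+sys.argv[1],[612.2,-12.4,95.9]),('side'+sys.argv[1],[610,-12.9,96.1])):
    W=cloud(load(t)).reshape(-1,3); W=W[~np.isnan(W[:,0])]; L=(W-G)@A; rho=np.hypot(L[:,0],L[:,1])
    print(t)
    for lo_ in range(-38,42,6):
        q=L[(L[:,0]>=lo_)&(L[:,0]<lo_+6)&(np.abs(L[:,1])<45)&(rho>18.5)&(np.abs(L[:,2])<11)]
        print('  x',lo_,len(q),np.round([q[:,1].min(),q[:,1].max(),*np.percentile(q[:,2],[5,50,95])],1) if len(q) else '')
E
python3 ringchk.py 12; python3 ringchk.py 13
```

```text
23.05 pos [534.6 -25.9 176.1] force [-0.4 -0.1 -2.8] gap 0.666 j [ 0.21  0.35 -0.27  2.1   0.13  0.45  1.59]
move [-1.6 -0.1  3.9] turn [ 0.04  0.05 -0.07]
scene12
  x -38 29 [-29.1  39.9  -6.6   1.2   7.3]
  x -32 17 [-28.   40.7  -7.5  -1.4   8.7]
  x -26 17 [26.8 38.8 -4.1  2.3  7.6]
  x -20 14 [-24.3  34.6  -6.9  -4.3   1.7]
  x -14 9 [15.9 34.7 -7.1 -0.8  2.1]
  x -8 9 [22.3 32.4 -4.6  0.5  2.9]
  x -2 10 [21.1 30.9 -5.4 -0.7  2.4]
  x 4 7 [22.2 28.  -3.2  1.4  2.9]
  x 10 8 [20.6 28.  -4.7  1.7  3.5]
  x 16 18 [-19.6  24.   -4.3   1.6   4.2]
  x 22 16 [-13.1  18.4   0.1   3.7   6.3]
  x 28 4 [-3.2  9.2 -1.3  1.4  3.4]
  x 34 0 
  x 40 0 
side12
  x -38 31 [-41.   27.3  -7.9   0.2   8.5]
  x -32 28 [-39.6  25.   -6.6  -1.6  10.2]
  x -26 34 [-38.1  31.2  -3.3   5.3  10.1]
  x -20 25 [-36.9  28.5  -8.2  -1.1   7.1]
  x -14 16 [-33.3 -14.4  -6.8  -1.    2.6]
  x -8 14 [-31.3 -19.8  -6.8  -0.8   2.6]
  x -2 16 [-31.8 -21.4  -3.8   1.4   3.5]
  x 4 15 [-30.6  25.9  -3.2   0.7   5.9]
  x 10 22 [-28.7  26.8  -6.5   1.6   4. ]
  x 16 32 [-27.   21.4  -3.5   2.2   5.2]
  x 22 34 [-18.6 
[... 418 characters left out ...]
[21.5 27.7 -2.4  3.7  7. ]
  x 16 17 [-13.2  22.4  -3.6   4.1   7.8]
  x 22 19 [-15.   18.7  -0.8   6.6   9.9]
  x 28 5 [-6.6 11.4  0.6  5.2  7.2]
  x 34 0 
  x 40 0 
side13
  x -38 31 [-36.9  29.2  -8.1  -2.6   7.8]
  x -32 50 [-35.6  30.2  -8.4  -0.6   9. ]
  x -26 34 [-35.2  14.7  -5.2   1.1   7.6]
  x -20 18 [-33.3   1.9  -6.8  -2.6  -0.5]
  x -14 13 [-31.8 -20.7  -6.2  -1.1   1.8]
  x -8 12 [-28.8 -20.7  -4.    0.4   1.6]
  x -2 14 [-30.1 -19.7  -3.6   1.3   5.2]
  x 4 15 [-28.8 -19.1  -4.3   1.    5.6]
  x 10 25 [-26.5  24.5  -7.7   2.3   4.7]
  x 16 27 [-24.4  18.2  -7.6   4.    6.7]
  x 22 37 [-18.1  16.   -1.2   6.3   9.1]
  x 28 20 [-11.6   8.4   0.4   5.3   8.3]
  x 34 0 
  x 40 0
```

```bash
cat > bar.py <<'E'
from rel import *
import sys
az,le=.16,np.pi/6; z=axis(az,le); y=np.array([-np.sin(az),np.cos(az),0]); A=np.c_[np.cross(y,z),y,z]
for k in sys.argv[1:]:
  for t,G in (('scene'+k,[612.2,-12.4,95.9]),('side'+k,[610,-12.9,96.1])):
    W=cloud(load(t)).reshape(-1,3); W=W[~np.isnan(W[:,0])]; L=(W-G)@A
    # bar ends: |y| 35..66, near x -28, z 64
    for sg in (1,-1):
        Q=L[(sg*L[:,1]>38)&(sg*L[:,1]<66)&(np.abs(L[:,0]+28)<25)&(np.abs(L[:,2]-64)<16)]
        if len(Q)>15:
            c=np.median(Q,0); u,sv,vt=np.linalg.svd(Q-Q.mean(0)); n=vt[2]*np.sign(vt[2][2])
            print(t,'end',sg,len(Q),'mean',Q.mean(0).round(1),'x',np.percentile(Q[:,0],[3,97]).round(1),'z',np.percentile(Q[:,2],[3,97]).round(1),'normal pitch deg',np.degrees(np.arctan2(n[0],n[2])).round(1))
    b,n=fitbox(L[(np.abs(L[:,2]-64)<14)&(np.abs(L[:,1])<70)&(np.abs(L[:,0]+28)<25)],[-28,0,64,0,0,0],np.array([14,62,3.])); print('   box',b[:3].round(1),np.degrees(b[3:]).round(1),n)
E
python3 bar.py 11 12 13
```

```text
box [-41.4  18.5  67.4] [-20.3  50.3 -35.4] 12
   box [-12.9 -29.6  61.3] [ 10.2 -41.6   5.2] 25
scene12 end 1 73 mean [-28.8  52.9  64. ] x [-41.5 -15.8] z [59.9 66.4] normal pitch deg 1.8
scene12 end -1 16 mean [-37.4 -49.3  64.9] x [-41.9 -32. ] z [63.3 66.6] normal pitch deg -4.5
   box [-29.9  -0.9  65. ] [-3.5  4.8 -2.6] 230
side12 end 1 57 mean [-21.6  49.1  64.2] x [-30.2 -14.3] z [61.3 66.8] normal pitch deg 1.4
side12 end -1 137 mean [-26.9 -51.7  64.3] x [-40.2 -14.5] z [60.  67.1] normal pitch deg 0.4
   box [-24.6  -1.2  67.5] [-0.  -0.2 -5.6] 475
scene13 end 1 75 mean [-30.3  53.4  65.2] x [-43.5 -17.8] z [61.3 68.1] normal pitch deg 1.0
   box [-33.2   0.4  66.7] [-4.5 -0.5 -4. ] 225
side13 end 1 65 mean [-24.3  49.2  65.5] x [-34.8 -15.6] z [62.7 68.1] normal pitch deg 5.7
side13 end -1 142 mean [-29.  -51.7  65.2] x [-42.4 -16. ] z [61.7 67.9] normal pitch deg 1.9
   box [-25.   -0.7  65.7] [ 3.6  0.9 -4.9] 464
```

The numbers disagree with a good fit. After opening, the hinge side stands about 8 mm high, so the ring tilted and clamped on the full shaft because I pressed the ears down too far. I'll spread it again, lift a little and re-level.

>>> step_arm(
  translation=[
    [-0.0002,0,0.0008],
    [-0.0002,0,0.001],
    [-0.0003,-0.0001,0.001],
    [-0.0003,-0.0001,0.001],
    [-0.0003,-0.0001,0.001],
    [-0.0002,0,0.001],
    [0,0,0],
    [0,0,0],
  ],
  angular=[
    [0,0,0],
    [0,0,0],
    [0,0,0],
    [0,0,0],
    [0,0,0],
    [0,0,0],
    [0,0,0],
    [0,0,0],
  ],
  grip=[95,110,130,150,170,185,185,185],
  newtons=60,
)

```text
time: 24.05
tcp_pos: [533.0, -26.2, 181.8]
tcp_rot: [0.642, 0.755, 0.099, 0.085]
force: [-0.1, 0.5, -1.7]
finger_gap: 0.306
```

```bash
python3 - <<'E'
from h import *
for n in ('side','scene'): grab(n,n+'14')
E
python3 go.py 533 -26 180 .16 15;python3 bar.py 14; python3 ringchk.py 14
```

```text
24.15 pos [533.  -26.2 181.8] force [ 0.1 -0.1 -2.1] gap 0.308 j [ 0.22  0.34 -0.27  2.09  0.13  0.46  1.6 ]
move [-0.   0.2 -1.8] turn [ 0.04  0.04 -0.07]
scene14 end 1 79 mean [-30.4  52.   65.7] x [-43.5 -17.1] z [62.  68.3] normal pitch deg 1.5
scene14 end -1 19 mean [-37.9 -49.6  66. ] x [-43.1 -32.2] z [64.  67.8] normal pitch deg 6.1
   box [-29.    0.5  67. ] [-3.6 -3.   1. ] 240
side14 end 1 56 mean [-22.2  48.6  65.6] x [-30.1 -15.9] z [62.5 69.1] normal pitch deg 9.8
side14 end -1 138 mean [-28.1 -51.9  65.5] x [-40.4 -15.3] z [61.8 68.7] normal pitch deg 4.1
   box [-25.1  -0.1  66.5] [ 3.8 -0.3 -6.5] 449
scene14
  x -38 27 [-29.3  40.9  -6.7   0.4   9.4]
  x -32 16 [-27.3  37.5  -6.7   0.5   8. ]
  x -26 14 [23.3 36.2 -5.4  2.1  7.9]
  x -20 17 [-25.4  35.1  -7.5  -3.8   0.9]
  x -14 11 [23.1 31.5 -5.4 -0.6  1.8]
  x -8 10 [19.9 31.7 -5.1  0.6  3.5]
  x -2 8 [23.9 32.7 -4.7  0.   2.1]
  x 4 8 [18.5 28.9 -4.5  0.3  2. ]
  x 10 9 [14.3 27.6 -5.1  1.3  3.6]
  x 16 16 [-10.5  23.4   0.6   3.1   4.4]
  x 22 11 [-2.2 16.5 -4.8  1.9  5.8]
  x 28 0 
  x 34 0 
  x 40 0 
side14
  x -38 33 [-40.8  29.4  -6.4   0.6   8.3]
  x -32 38 [-39.4  29.8  -4.7   1.6  10. ]
  x -26 34 [-37.9  28.7  -6.2   5.5   9.6]
  x -20 20 [-35.5   1.9  -7.8  -1.2   1.5]
  x -14 14 [-35.2 -14.   -4.1   0.3   4.9]
  x -8 14 [-31.1 -21.2  -5.7   0.6   3.6]
  x -2 17 [-31.9 -20.9  -5.    1.5   3.5]
  x 4 13 [-30.2  24.1  -3.3   0.9   4.2]
  x 10 24 [-26.3  25.3  -6.5   1.5   4.2]
  x 16 36 [-22.   19.4  -3.7   1.8   4.3]
  x 22 32 [-17.    9.8  -3.1   1.9   5.4]
  x 28 1 [4.1 4.1 1.2 1.2 1.2]
  x 34 0 
  x 40 0
```

>>> step_arm(
  translation=[
    [0.0012,0.0002,-0.0002],
    [0,0,0],
    [0,0,0],
    [0.0001,0,-0.0005],
    [0.0001,0,-0.0005],
    [0.0002,0,-0.0006],
    [0.0002,0.0001,-0.0005],
    [0,0,0],
  ],
  angular=[
    [0,0,0],
    [0,0,0],
    [0,0,0],
    [0,0,0],
    [0,0,0],
    [0,0,0],
    [0,0,0],
    [0,0,0],
  ],
  grip=[185,185,172,158,144,130,130,130],
)

```text
time: 25.15
tcp_pos: [534.7, -26.0, 179.7]
tcp_rot: [0.642, 0.755, 0.099, 0.085]
force: [-3.6, -0.3, 3.5]
finger_gap: 0.488
```

```bash
python3 - <<'E'
from h import *
for n in ('side','scene'): grab(n,n+'15')
E
python3 go.py 533 -26 180 .16 15;python3 bar.py 15; python3 ringchk.py 15
```

```text
25.25 pos [534.8 -26.  179.7] force [-3.2 -1.7  3.9] gap 0.493 j [ 0.22  0.35 -0.27  2.09  0.13  0.46  1.6 ]
move [-1.8  0.   0.3] turn [ 0.05  0.04 -0.06]
scene15 end 1 77 mean [-30.3  52.7  64.5] x [-43.3 -16.9] z [60.3 67.4] normal pitch deg 2.0
scene15 end -1 19 mean [-38.1 -47.5  66. ] x [-43.1 -31.8] z [65.1 68.1] normal pitch deg 0.5
   box [-31.8  -0.3  63. ] [-0.   1.4 -3.7] 215
side15 end 1 61 mean [-23.2  48.4  64.6] x [-32.8 -15.3] z [61.9 67.4] normal pitch deg 7.6
side15 end -1 139 mean [-28.  -52.1  64.7] x [-41.2 -15.7] z [60.7 67.5] normal pitch deg 4.9
   box [-24.4  -1.1  67.8] [-0.   2.9 -4.8] 474
scene15
  x -38 28 [-21.2  30.   -9.5   1.2   9.7]
  x -32 15 [18.8 27.7 -7.  -0.5  8.9]
  x -26 13 [-18.1  28.8  -5.3   0.6   5.8]
  x -20 19 [-21.5  25.8  -8.9  -3.2   1.4]
  x -14 9 [20.3 27.  -6.3  0.8  3.1]
  x -8 12 [18.5 28.3 -9.7 -1.2  3.8]
  x -2 9 [20.9 26.8 -7.   0.2  4.8]
  x 4 10 [ 17.3  28.3 -10.2   0.8   4.2]
  x 10 10 [14.4 25.3 -9.2  2.7  5.2]
  x 16 16 [-14.9  21.2  -3.5   5.9   7.4]
  x 22 14 [-7.1 14.5  2.   6.6  9. ]
  x 28 1 [-8.3 -8.3  4.8  4.8  4.8]
  x 34 0 
  x 40 0 
side15
  x -38 33 [-31.8  18.1  -6.5  -0.7  10. ]
  x -32 40 [-32.1  21.8  -5.5   1.4   8.7]
  x -26 29 [-29.3  19.4  -5.5   0.8   7. ]
  x -20 17 [-26.8   1.7  -5.9  -1.2   1.6]
  x -14 13 [-26.6 -13.3  -4.9  -0.5   3.3]
  x -8 12 [-27.2 -19.3  -4.6   1.6   3.6]
  x -2 17 [-27.  -18.6  -9.6   2.4   6. ]
  x 4 12 [-26.3 -19.4  -5.5   1.9   6. ]
  x 10 26 [-24.8  20.7  -9.3   2.8   6.8]
  x 16 32 [-19.8  17.6  -5.4   5.6   8.1]
  x 22 29 [-14.5  10.6   1.6   5.7   9.3]
  x 28 10 [-10.9   8.5   0.2   3.9   7.9]
  x 34 0 
  x 40 0
```

I'm still pressing (about 7 N), which pivots the ring on the boss edge. I'll re-spread, sit about 1 mm higher in mid-groove, then open again at constant bar height.

>>> step_arm(
  translation=[
    [-0.0005,-0.0001,0.001],
    [-0.0003,0,0.0009],
    [-0.0003,-0.0001,0.0008],
    [-0.0002,0,0.0005],
    [0,0,0],
    [0,0,0],
  ],
  angular=[
    [0,0,0],
    [0,0,0],
    [0,0,0],
    [0,0,0],
    [0,0,0],
    [0,0,0],
  ],
  grip=[145,160,175,185,185,185],
)

```text
time: 26.0
tcp_pos: [533.5, -25.9, 182.7]
tcp_rot: [0.642, 0.755, 0.099, 0.085]
force: [-1.4, 0.2, -1.7]
finger_gap: 0.311
```

```bash
python3 - <<'E'
from h import *
for n in ('side','scene'): grab(n,n+'16')
E
python3 go.py 533 -26 180 .16 15;python3 bar.py 16; python3 ringchk.py 16 | grep -v 'x -[23]'
```

```text
26.1 pos [533.6 -26.  182.7] force [-0.8 -0.  -2.5] gap 0.31 j [ 0.22  0.34 -0.27  2.09  0.13  0.46  1.6 ]
move [-0.6  0.  -2.7] turn [ 0.04  0.04 -0.08]
scene16 end 1 74 mean [-29.9  53.2  66.3] x [-43.  -16.7] z [61.7 68.8] normal pitch deg 3.6
scene16 end -1 20 mean [-37.2 -49.   66.5] x [-42.8 -30.5] z [64.5 68.2] normal pitch deg -2.6
   box [-30.6   1.   67.1] [-3.4  2.4 -1.8] 237
side16 end 1 50 mean [-21.5  49.3  66. ] x [-29.1 -15.1] z [61.8 68.7] normal pitch deg 10.9
side16 end -1 139 mean [-27.9 -51.6  66. ] x [-40.9 -15.2] z [62.3 68.8] normal pitch deg 2.4
   box [-23.4  -0.6  63.7] [ 0.   1.4 -6. ] 404
scene16
  x -14 10 [14.9 31.5 -4.9 -0.2  1.7]
  x -8 10 [19.3 33.  -5.2 -0.4  6.8]
  x 4 8 [18.9 30.7 -7.7 -0.1  2.9]
  x 10 9 [16.7 27.8 -4.6  1.2  4. ]
  x 16 18 [-17.6  19.7  -2.2   2.3   6.7]
  x 22 8 [-4.9 10.2 -3.2  0.2  4. ]
  x 28 0 
  x 34 0 
  x 40 0 
side16
  x -14 14 [-30.5 -13.1  -5.1  -0.2   2.9]
  x -8 14 [-30.8 -21.6  -3.7   0.5   2.2]
  x 4 14 [-29.2 -20.6  -4.2  -0.3   3.3]
  x 10 25 [-26.2  23.2  -6.6   0.9   3.8]
  x 16 36 [-22.5  19.4  -4.7   1.7   4.3]
  x 22 31 [-16.5  14.8  -3.    2.4   5. ]
  x 28 0 
  x 34 0 
  x 40 0
```

>>> step_arm(
  translation=[
    [0.0022,0.0004,0.0018],
    [0.0022,0.0003,0.0018],
    [0.0021,0.0003,0.0017],
    [0,0,0],
    [0,0,0],
  ],
  angular=[
    [-0.16,1,0],
    [-0.16,1,0],
    [-0.16,0.96,0],
    [0,0,0],
    [0,0,0],
  ],
  grip=[185,185,185,185,185],
)

```text
time: 26.72
tcp_pos: [540.2, -25.1, 188.1]
tcp_rot: [0.644, 0.758, 0.08, 0.068]
force: [-0.8, 0.2, -3.0]
finger_gap: 0.31
```

```bash
python3 - <<'E'
from h import *
for n in ('side','scene'): grab(n,n+'17')
E
python3 go.py 540.1 -25 188 .16 12;python3 bar.py 17 | grep -v box; python3 ringchk.py 17 | grep -v 'x -[23]'
```

```text
26.825 pos [539.9 -25.1 188. ] force [ 0.1  0.1 -3. ] gap 0.309 j [ 0.2   0.36 -0.27  2.03  0.13  0.56  1.59]
move [ 0.2  0.1 -0. ] turn [ 0.04  0.04 -0.07]
scene17 end 1 77 mean [-24.1  52.1  67.8] x [-36.5 -11.4] z [63.7 70.1] normal pitch deg 4.3
scene17 end -1 24 mean [-29.8 -49.8  68.4] x [-37.3 -21.8] z [66.  70.6] normal pitch deg 5.8
side17 end 1 44 mean [-14.1  48.4  67.2] x [-20.1  -9.1] z [64.1 70.3] normal pitch deg 5.3
side17 end -1 143 mean [-21.8 -51.9  67.8] x [-35.   -8.9] z [63.7 70.5] normal pitch deg 5.2
scene17
  x -14 11 [-28.1  32.6  -5.4   1.3   7.6]
  x -8 9 [19.1 32.4 -3.5  1.6  7.9]
  x 4 7 [24.4 28.5 -4.5  1.8  4.3]
  x 10 7 [21.9 26.4 -3.7  0.2  2.3]
  x 16 20 [-14.3  24.2  -6.5   1.5   5. ]
  x 22 14 [-16.2  18.3  -0.8   2.7   4.8]
  x 28 2 [-8.7 -1.1 -0.2  0.1  0.5]
  x 34 0 
  x 40 0 
side17
  x -14 14 [-37.2 -20.8  -2.7   1.1   2.8]
  x -8 15 [-31.6 -20.9  -3.7   1.9   3.7]
  x 4 14 [-28.5 -16.6  -4.4   1.    6.8]
  x 10 26 [-27.3  25.6  -6.3   1.4   3.1]
  x 16 32 [-25.7  22.2  -4.4   1.1   4.1]
  x 22 36 [-21.4  14.2  -3.4   1.7   5.2]
  x 28 13 [-10.3   9.6  -3.6  -1.8   2.8]
  x 34 0 
  x 40 0
```

>>> step_arm(
  translation=[
    [0,0,0],
    [0.0001,0,-0.0004],
    [0.0001,0,-0.0006],
    [0.0001,0,-0.0005],
    [0.0001,0,-0.0003],
    [0,0,0],
  ],
  angular=[
    [0,0,0],
    [0,0,0],
    [0,0,0],
    [0,0,0],
    [0,0,0],
    [0,0,0],
  ],
  grip=[172,158,144,130,125,125],
)

```text
time: 27.58
tcp_pos: [540.5, -25.1, 186.2]
tcp_rot: [0.644, 0.758, 0.08, 0.068]
force: [-0.4, -0.2, -2.2]
finger_gap: 0.511
```

```bash
python3 - <<'E'
from h import *
for n in ('side','scene'): grab(n,n+'18')
E
python3 go.py 540.1 -25 188 .16 12;python3 bar.py 18 | grep -v box; python3 ringchk.py 18 | grep -v 'x -[3]'
```

```text
27.675 pos [540.5 -25.1 186.3] force [-0.7 -0.6 -3.4] gap 0.512 j [ 0.2   0.36 -0.27  2.03  0.13  0.55  1.59]
move [-0.4  0.1  1.7] turn [ 0.04  0.04 -0.07]
scene18 end 1 78 mean [-25.4  52.7  68.5] x [-38.3 -12.1] z [64.9 71.6] normal pitch deg 7.5
scene18 end -1 24 mean [-31.3 -48.1  69.1] x [-37.4 -24.4] z [66.5 70.4] normal pitch deg 2.9
side18 end 1 48 mean [-17.1  48.9  67.5] x [-25.7 -10.4] z [64.8 70.1] normal pitch deg 6.7
side18 end -1 144 mean [-23.2 -51.9  68. ] x [-36.4 -10.7] z [63.9 71.5] normal pitch deg 8.0
scene18
  x -26 13 [16.2 28.9 -4.9  3.   8.4]
  x -20 15 [-22.6  28.6  -5.7  -0.8   3. ]
  x -14 11 [15.6 27.3 -2.   2.1  7.3]
  x -8 10 [18.3 27.5 -8.  -1.2  7.1]
  x -2 9 [19.4 26.3 -7.5  1.8  6.9]
  x 4 9 [18.9 26.6 -9.2  1.3  2.6]
  x 10 8 [13.  24.9 -4.3 -0.4  3.4]
  x 16 17 [-15.3  21.   -3.6   0.5   3.9]
  x 22 13 [-8.1 14.7 -4.8  2.1  3.7]
  x 28 2 [-8.4  0.7  0.1  0.9  1.7]
  x 34 0 
  x 40 0 
side18
  x -26 31 [-29.6  20.9  -0.4   5.5  10. ]
  x -20 15 [-27.3   3.1  -7.5   0.5   3.1]
  x -14 16 [-42.8 -16.   -5.8   0.7   4.3]
  x -8 12 [-26.5 -17.4  -8.2  -1.1   3.3]
  x -2 14 [-27.  -19.3  -8.9   1.2   4.1]
  x 4 12 [-25.4 -17.5  -6.3   0.4   3.5]
  x 10 23 [-24.8  21.7  -6.4  -0.    3.4]
  x 16 29 [-22.5  21.5  -6.3   0.9   3.4]
  x 22 31 [-16.6  12.2  -2.5   1.6   4.8]
  x 28 13 [-12.3   5.7  -3.7   0.7   3.1]
  x 34 0 
  x 40 0
```

The ring is level at mid-groove and partly closed, with free-hanging force. I'll finish opening.

>>> step_arm(
  translation=[
    [0.0001,0,-0.0003],
    [0.0001,0,-0.0007],
    [0.0002,0,-0.0009],
    [0.0002,0,-0.0008],
    [0,0,-0.0004],
    [0,0,0],
    [0,0,0],
  ],
  angular=[
    [0,0,0],
    [0,0,0],
    [0,0,0],
    [0,0,0],
    [0,0,0],
    [0,0,0],
    [0,0,0],
  ],
  grip=[115,105,95,86,86,86,86],
)

```text
time: 28.55
tcp_pos: [541.1, -25.0, 183.2]
tcp_rot: [0.644, 0.758, 0.08, 0.068]
force: [1.0, -0.1, -2.0]
finger_gap: 0.663
```

```bash
python3 - <<'E'
from h import *
for n in ('side','scene'): grab(n,n+'19')
E
python3 go.py 540.1 -25 188 .16 12;python3 bar.py 19 | grep -v box; python3 ringchk.py 19 | grep -v 'x -[3]'
```

```text
28.65 pos [541.1 -25.1 183.2] force [ 0.7  0.4 -2. ] gap 0.661 j [ 0.2   0.37 -0.26  2.04  0.13  0.55  1.59]
move [-1.   0.1  4.8] turn [ 0.04  0.05 -0.07]
scene19 end 1 74 mean [-25.5  53.   68.7] x [-38.6 -12.6] z [64.5 72.2] normal pitch deg 8.9
scene19 end -1 20 mean [-32.8 -50.9  69.6] x [-38.4 -26.4] z [67.1 71.5] normal pitch deg 9.9
side19 end 1 55 mean [-18.   48.6  67.8] x [-25.8 -10.8] z [65.3 70.2] normal pitch deg 6.4
side19 end -1 146 mean [-23.4 -51.9  68.4] x [-36.9 -11. ] z [64.3 71.6] normal pitch deg 7.5
scene19
  x -26 13 [-6.8 26.3 -2.7  2.9  8.6]
  x -20 19 [-22.8  26.1  -6.   -0.2   3.3]
  x -14 10 [17.3 24.  -9.5 -0.2  3.2]
  x -8 9 [18.7 24.6 -6.8  0.4  1.8]
  x -2 10 [20.7 26.4 -9.4 -1.4  2.5]
  x 4 9 [17.7 25.5 -9.4 -0.9  7.5]
  x 10 8 [16.1 22.6 -4.5  0.3  2.7]
  x 16 16 [-15.9  21.   -4.    0.9   4.1]
  x 22 12 [-5.  14.5 -2.6  1.9  4.6]
  x 28 4 [-6.7  8.7 -1.7 -0.   1.7]
  x 34 0 
  x 40 0 
side19
  x -26 34 [-26.6  10.7  -4.4   4.3  10.8]
  x -20 16 [-27.2   1.2  -7.4  -1.9   4.9]
  x -14 13 [-24.9 -14.9  -4.9   0.8   4.4]
  x -8 10 [-25.5 -19.5  -6.9   1.8   4. ]
  x -2 14 [-25.7 -19.1 -10.4   1.7   3. ]
  x 4 14 [-24.6 -17.5  -6.7  -0.4   6.2]
  x 10 24 [-24.   19.3  -7.4  -0.6   2.7]
  x 16 24 [-19.8  15.1  -4.2   0.5   3.4]
  x 22 32 [-16.5  15.2  -3.9   1.8   5.3]
  x 28 13 [-11.3   5.3  -3.1   0.9   4.2]
  x 34 0 
  x 40 0
```

```bash
cat > w.py <<'E'
from rel import *
import sys
def F(az,le):
    z=axis(az,le); y=np.array([-np.sin(az),np.cos(az),0]); return np.c_[np.cross(y,z),y,z]
def st(k,az,le,Gs,off):
    for t,G in zip(('scene'+k,'side'+k),Gs):
        W=cloud(load(t)).reshape(-1,3); W=W[~np.isnan(W[:,0])]; L=(W-G)@F(az,le)-off; rho=np.hypot(L[:,0],L[:,1])
        Q=L[(rho>15.5 if k=='8' else rho>18.5)&(rho<45)&(L[:,2]>-3)&(L[:,2]<5.5)]
        m=Q[np.abs(Q[:,0])<12]; h=Q[(Q[:,0]>10)&(np.abs(Q[:,1])<25)]
        print(t,'y max/min',m[:,1].max().round(1),m[:,1].min().round(1),'hinge x',np.sort(h[:,0])[-5:].round(1))
s=(509.7+28*np.cos(-.28),247.6+28*np.sin(-.28),29)
st('8',-.28,0,[np.array(s)+[.8,.6,.3],np.array(s)+[-1.2,-.2,1]],np.zeros(3))
for k in sys.argv[1:]: st(k,.16,np.pi/6,[[612.2,-12.4,95.9],[610,-12.9,96.1]],np.array([0,0,-1.]))
E
python3 w.py 17 18 19
```

```text
scene8 y max/min 17.1 -20.2 hinge x [27.  27.2 28.  29.1 30.6]
side8 y max/min 25.3 -25.1 hinge x [34.  34.2 34.8 35.5 35.8]
scene17 y max/min 32.4 21.6 hinge x [27.  27.4 27.5 28.7 29.5]
side17 y max/min 25.4 -32.8 hinge x [29.7 29.8 29.8 29.8 30.1]
scene18 y max/min 27.5 15.6 hinge x [26.6 27.6 27.6 28.4 29.4]
side18 y max/min 21.7 -27.0 hinge x [29.6 30.1 30.1 30.3 30.5]
scene19 y max/min 26.4 18.5 hinge x [27.8 28.3 28.4 29.1 30.4]
side19 y max/min 19.3 -25.7 hinge x [29.8 30.  30.  30.1 30.6]
```

The closed width is nearly reached, but the hinge end is at x≈30.5 instead of 36.5, so the ring sits about 5–6 mm too far back. Cause: when spread, the ring's own bore centre is only about 22 mm ahead of the tips. I'll re-spread, shift about 5 mm ahead along x, and release again.

>>> step_arm(
  translation=[
    [-0.0001,0,0.0007],
    [-0.0002,0,0.0009],
    [-0.0002,0,0.0009],
    [-0.0002,-0.0001,0.0009],
    [-0.0002,0,0.0008],
    [-0.0001,0,0.0007],
    [0,0,0],
  ],
  angular=[
    [0,0,0],
    [0,0,0],
    [0,0,0],
    [0,0,0],
    [0,0,0],
    [0,0,0],
    [0,0,0],
  ],
  grip=[95,110,130,150,170,185,185],
)

```text
time: 29.52
tcp_pos: [540.0, -25.2, 188.1]
tcp_rot: [0.644, 0.758, 0.08, 0.068]
force: [-0.5, 1.0, -2.0]
finger_gap: 0.31
```

```bash
python3 - <<'E'
from h import *
for n in ('side','scene'): grab(n,n+'20')
E
python3 go.py 540.1 -25 188 .16 12;python3 bar.py 20 | grep -v box; python3 ringchk.py 20 | grep -v 'x -[3]'; python3 w.py 20
```

```text
29.625 pos [540.  -25.2 188. ] force [-0.4 -0.3 -2.3] gap 0.307 j [ 0.2   0.36 -0.27  2.03  0.13  0.56  1.59]
move [ 0.1  0.2 -0. ] turn [ 0.04  0.04 -0.07]
scene20 end 1 74 mean [-25.6  53.2  68.1] x [-38.4 -12.5] z [64.5 71. ] normal pitch deg 7.9
scene20 end -1 26 mean [-30.8 -49.3  68.7] x [-38.4 -22. ] z [66.4 71.2] normal pitch deg 6.5
side20 end 1 34 mean [-15.1  49.1  67.1] x [-19.5 -10.3] z [64.7 69.5] normal pitch deg 9.1
side20 end -1 146 mean [-23.7 -51.6  67.7] x [-36.8 -11.1] z [64.1 71.2] normal pitch deg 7.4
scene20
  x -26 13 [27.1 37.1 -3.   1.8  9.5]
  x -20 15 [-23.9  33.2  -8.   -1.2   3.2]
  x -14 10 [21.6 42.2 -8.1  0.3  3.8]
  x -8 10 [19.8 33.7 -5.   2.3  4.7]
  x -2 8 [24.2 31.9 -3.8  1.8  3.6]
  x 4 7 [22.5 27.6 -3.1  0.4  2. ]
  x 10 8 [14.  25.5 -4.2  0.6  2.8]
  x 16 14 [-15.6  21.7  -0.6   1.4   4.3]
  x 22 6 [-7.7 12.3 -2.5  1.   3.1]
  x 28 0 
  x 34 0 
  x 40 0 
side20
  x -26 36 [-36.9  32.5  -1.4   5.1   9.4]
  x -20 16 [-34.8  -0.4  -6.6   0.4   3.7]
  x -14 17 [-32.3 -19.4  -4.2   1.1   4.6]
  x -8 13 [-29.8 -22.1  -4.9   0.    3.1]
  x -2 15 [-30.9 -21.   -4.9   2.4   4.5]
  x 4 14 [-28.5 -19.1  -6.   -0.    3.2]
  x 10 26 [-25.   22.9  -7.    0.4   3.3]
  x 16 35 [-23.6  18.9  -5.2   1.2   5.3]
  x 22 24 [-9.6 10.4 -4.4  0.7  3.4]
  x 28 0 
  x 34 0 
  x 40 0 
scene8 y max/min 17.1 -20.2 hinge x [27.  27.2 28.  29.1 30.6]
side8 y max/min 25.3 -25.1 hinge x [34.  34.2 34.8 35.5 35.8]
scene20 y max/min 31.9 19.8 hinge x [22.6 23.7 24.  24.  25.4]
side20 y max/min 22.7 -30.9 hinge x [25.5 25.8 26.4 26.5 26.7]
```

>>> step_arm(
  translation=[
    [0.0025,0.0004,0.0014],
    [0.0024,0.0004,0.0014],
    [0.0024,0.0004,0.0014],
    [0,0,0],
    [0,0,0],
  ],
  angular=[
    [0,0,0],
    [0,0,0],
    [0,0,0],
    [0,0,0],
    [0,0,0],
  ],
  grip=[185,185,185,185,185],
)

```text
time: 30.25
tcp_pos: [547.4, -24.0, 192.3]
tcp_rot: [0.644, 0.758, 0.08, 0.068]
force: [-0.4, -0.3, -2.6]
finger_gap: 0.305
```

```bash
python3 - <<'E'
from h import *
for n in ('side','scene'): grab(n,n+'21')
E
python3 go.py 540.1 -25 188 .16 12;python3 bar.py 21 | grep -v box; python3 ringchk.py 21 | grep -v 'x -[3]'; python3 w.py 21 | tail -2
```

```text
30.35 pos [547.4 -24.  192.3] force [-0.6 -1.1 -2.1] gap 0.308 j [ 0.2   0.36 -0.27  2.01  0.13  0.57  1.59]
move [-7.3 -1.  -4.3] turn [ 0.04  0.05 -0.07]
scene21 end 1 71 mean [-17.2  53.2  68.3] x [-29.9  -4.4] z [64.4 70.9] normal pitch deg 7.8
scene21 end -1 27 mean [-22.2 -50.1  68.5] x [-30.  -13.5] z [66.8 70.2] normal pitch deg 7.7
side21 end 1 33 mean [-6.7 49.2 66.8] x [-12.1  -3.3] z [63.9 69.3] normal pitch deg 7.8
side21 end -1 138 mean [-15.7 -52.   67.8] x [-28.5  -3.3] z [63.1 70.9] normal pitch deg 8.5
scene21
  x -26 26 [-27.   39.5  -4.    2.4  10. ]
  x -20 12 [26.1 36.8 -1.4  3.1  9.7]
  x -14 6 [27.3 34.7 -3.5  2.   3.2]
  x -8 10 [23.5 31.6 -6.   1.1  3.6]
  x -2 10 [23.3 33.7 -4.1  0.3  3.1]
  x 4 8 [24.3 28.5 -5.3 -0.   3.5]
  x 10 7 [22.5 29.3 -6.   0.1  2.9]
  x 16 14 [-14.6  28.4  -5.3  -1.2   3. ]
  x 22 22 [-19.1  23.5  -4.7   0.    2.6]
  x 28 11 [-3.6 16.8 -5.5 -0.3  3.1]
  x 34 0 
  x 40 0 
side21
  x -26 22 [-39.2  22.6  -4.3   3.3   9.3]
  x -20 29 [-37.    0.6  -7.4   3.   10.4]
  x -14 17 [-35.1 -15.1  -5.1   0.9   5.4]
  x -8 13 [-31.4 -20.9  -4.9   1.5   3.2]
  x -2 17 [-31.7 -20.2  -5.2   2.    3.8]
  x 4 16 [-29.9  28.4  -4.4   0.6   3. ]
  x 10 28 [-29.   27.1  -5.4  -0.4   5.9]
  x 16 37 [-26.7  25.   -8.1  -0.6   3.1]
  x 22 36 [-22.8  19.2  -5.8  -0.1   3.7]
  x 28 31 [-17.8  12.9  -5.1   0.4   3.8]
  x 34 5 [-6.1  7.6 -3.6 -1.7  2.5]
  x 40 0 
scene21 y max/min 34.7 23.3 hinge x [30.1 30.8 32.1 32.3 33.1]
side21 y max/min 28.4 -35.1 hinge x [34.  34.2 34.5 34.7 34.7]
```

>>> step_arm(
  translation=[
    [0,0,0],
    [0.0001,0,-0.0004],
    [0.0001,0,-0.0006],
    [0.0001,0,-0.0006],
    [0.0001,0,-0.0006],
    [0.0002,0,-0.0008],
    [0.0002,0,-0.0009],
    [0.0002,0,-0.0008],
  ],
  angular=[
    [0,0,0],
    [0,0,0],
    [0,0,0],
    [0,0,0],
    [0,0,0],
    [0,0,0],
    [0,0,0],
    [0,0,0],
  ],
  grip=[172,158,144,130,118,106,95,86],
)

```text
time: 31.35
tcp_pos: [548.4, -23.9, 187.6]
tcp_rot: [0.644, 0.758, 0.08, 0.068]
force: [0.5, 0.5, -1.3]
finger_gap: 0.664
```

>>> step_arm(
  translation=[
    [0,0,-0.0003],
    [0,0,0],
    [0,0,0],
  ],
  angular=[
    [0,0,0],
    [0,0,0],
    [0,0,0],
  ],
  grip=[86,86,86],
)

```text
time: 31.72
tcp_pos: [548.4, -23.9, 187.3]
tcp_rot: [0.644, 0.758, 0.08, 0.068]
force: [0.8, 0.6, -1.4]
finger_gap: 0.666
```

```bash
python3 - <<'E'
from h import *
for n in ('side','scene'): grab(n,n+'22')
E
python3 go.py 540.1 -25 188 .16 12;python3 bar.py 22 | grep -v box; python3 ringchk.py 22 | grep -v 'x -[3]'; python3 w.py 22 | tail -2
```

```text
31.825 pos [548.4 -23.9 187.3] force [-1.2 -0.8 -1.2] gap 0.666 j [ 0.2   0.37 -0.26  2.02  0.13  0.56  1.59]
move [-8.3 -1.1  0.7] turn [ 0.04  0.05 -0.07]
scene22 end 1 74 mean [-18.2  52.6  68.3] x [-31.3  -5.2] z [64.6 71.4] normal pitch deg 7.7
scene22 end -1 23 mean [-24.8 -49.8  69.5] x [-31.6 -17.6] z [67.2 71.9] normal pitch deg 5.0
side22 end 1 46 mean [-10.3  49.6  67.3] x [-18.   -4.3] z [64.5 69.5] normal pitch deg 11.5
side22 end -1 147 mean [-16.4 -52.1  68.2] x [-29.2  -3.9] z [63.5 72.3] normal pitch deg 11.3
scene22
  x -26 12 [12.2 25.  -1.8  2.3  8.2]
  x -20 12 [13.  25.5 -3.2  2.5  9.8]
  x -14 10 [ 16.3  42.7 -10.2  -2.5   2. ]
  x -8 13 [ 18.7  24.6 -10.1  -0.7   3.7]
  x -2 9 [ 19.   23.9 -10.7  -2.4   2.2]
  x 4 8 [17.9 25.5 -7.5 -0.3  1.7]
  x 10 8 [18.1 24.7 -4.9 -0.4  1.8]
  x 16 12 [-17.4  22.2  -5.3  -0.9   3.3]
  x 22 16 [-17.6  19.9  -4.8   0.1   2.6]
  x 28 15 [-4.9 14.3 -3.2  1.1  4.5]
  x 34 2 [-7.5  8.8 -3.5 -2.4 -1.4]
  x 40 0 
side22
  x -26 27 [-25.1  10.8  -2.2   4.4  10.6]
  x -20 25 [-24.4   3.6  -4.7   3.6   9.2]
  x -14 13 [-25.2 -14.8  -7.4   0.7   5.8]
  x -8 13 [-23.4 -19.2  -9.5  -1.1   3.6]
  x -2 14 [-24.  -19.6  -8.1  -0.9   5. ]
  x 4 15 [-25.3 -17.9  -9.8   0.1   3.7]
  x 10 19 [-23.9  19.5  -5.8   0.    2.8]
  x 16 35 [-22.2  21.9  -7.2  -1.3   2.7]
  x 22 26 [-20.   16.2  -3.5   0.7   3.7]
  x 28 27 [-15.5   9.8  -3.9   1.4   5.8]
  x 34 15 [-10.8   8.2  -5.3   0.2   2.4]
  x 40 0 
scene22 y max/min 25.5 17.3 hinge x [32.6 33.  33.4 34.4 35.5]
side22 y max/min -16.6 -25.3 hinge x [35.6 35.9 36.  36.2 37.6]
```

The ring is now closed: half-width 25.3 mm against 25.2 mm when it lay closed on the pad, hinge end at +36, level. I'll draw the pliers off along the shaft.

>>> step_arm(
  translation=[
    [-0.001,-0.0002,0.0017],
    [-0.0015,-0.0002,0.0026],
    [-0.0015,-0.0002,0.0026],
    [-0.0015,-0.0002,0.0026],
    [-0.002,-0.0003,0.0035],
    [-0.0025,-0.0004,0.0043],
    [-0.0025,-0.0004,0.0043],
    [0,0,0],
  ],
  angular=[
    [0,0,0],
    [0,0,0],
    [0,0,0],
    [0,0,0],
    [0,0,0],
    [0,0,0],
    [0,0,0],
    [0,0,0],
  ],
  grip=[86,86,86,86,86,86,86,86],
)

```text
time: 32.83
tcp_pos: [536.0, -26.0, 209.4]
tcp_rot: [0.644, 0.758, 0.08, 0.069]
force: [1.1, -0.2, -2.4]
finger_gap: 0.664
```

```bash
python3 - <<'E'
from h import *
for n in ('side','scene'): grab(n,n+'23')
E
python3 go.py 540.1 -25 188 .16 12;python3 ringchk.py 23 | grep -v 'x -[3]'; python3 w.py 23 | tail -2
python3 - <<'E'
from rel import *
from w import F
for t,G in (('scene23',[612.2,-12.4,95.9]),('side23',[610,-12.9,96.1])):
    W=cloud(load(t)).reshape(-1,3); W=W[~np.isnan(W[:,0])]; L=(W-G)@F(.16,np.pi/6)
    for sg in (1,-1):
        Q=L[(sg*L[:,1]>38)&(sg*L[:,1]<66)&(np.abs(L[:,0]+22)<30)&(np.abs(L[:,2]-92)<18)]
        if len(Q)>15:
            u,sv,vt=np.linalg.svd(Q-Q.mean(0)); n=vt[2]*np.sign(vt[2][2]); print(t,sg,len(Q),Q.mean(0).round(1),'pitch',np.degrees(np.arctan2(n[0],n[2])).round(1))
E
```

```text
32.925 pos [535.9 -25.9 209. ] force [-0.7  0.  -2.5] gap 0.661 j [ 0.22  0.32 -0.28  2.03  0.11  0.6   1.61]
move [  4.2   0.9 -21. ] turn [ 0.04  0.06 -0.07]
scene23
  x -26 16 [-13.8  23.9  -2.4   2.1   4.5]
  x -20 16 [-20.6  24.   -5.2   0.5   4. ]
  x -14 12 [17.1 24.2 -9.7  1.   3.5]
  x -8 10 [ 18.1  25.4 -10.1  -0.1   2.7]
  x -2 10 [19.4 25.5 -9.5 -1.2  2.4]
  x 4 11 [ 17.8  27.  -10.7  -1.4   1.9]
  x 10 7 [20.4 26.3 -2.8  0.9  2.9]
  x 16 12 [-16.7  23.5  -7.4  -0.1   1.8]
  x 22 19 [-15.6  19.8  -5.5   0.6   2.7]
  x 28 12 [-6.4 12.3 -4.   1.3  3.7]
  x 34 2 [-5.3  0.8  0.1  0.2  0.3]
  x 40 0 
side23
  x -26 20 [-27.3  22.1  -4.2   2.7   5.2]
  x -20 19 [-25.9  -1.8  -4.6   2.5   6.5]
  x -14 13 [-22.9 -16.1  -6.2   1.9   3.6]
  x -8 12 [-22.7 -18.1  -9.    1.1   4.2]
  x -2 16 [-24.9 -18.4  -8.4   1.2   9.3]
  x 4 16 [-25.3 -17.7  -9.9  -0.6   3.6]
  x 10 22 [-24.2  21.4  -7.1   0.5   2.5]
  x 16 33 [-23.6  20.7  -7.4  -1.6   2.3]
  x 22 25 [-19.1  15.2  -6.2   0.4   2.5]
  x 28 31 [-15.9  10.6  -3.9   0.8   3.7]
  x 34 12 [-9.7  7.7 -4.7 -1.7  0.3]
  x 40 0 
scene23 y max/min 27.0 17.1 hinge x [32.9 33.3 33.7 34.5 35.1]
side23 y max/min -17.7 -25.3 hinge x [35.5 36.3 36.4 36.5 37.2]
scene8 y max/min 17.1 -20.2 hinge x [27.  27.2 28.  29.1 30.6]
side8 y max/min 25.3 -25.1 hinge x [34.  34.2 34.8 35.5 35.8]
scene23 1 75 [-18.4  53.   93.6] pitch 8.0
scene23 -1 24 [-24.2 -50.4  94.8] pitch 5.1
side23 1 50 [-10.1  49.8  93.1] pitch 11.5
side23 -1 149 [-16.3 -52.2  93.5] pitch 8.8
```

>>> step_arm(
  translation=[
    [-0.002,-0.0003,0.0035],
    [-0.003,-0.0005,0.0052],
    [-0.003,-0.0005,0.0052],
    [-0.003,-0.0005,0.0052],
    [-0.003,-0.0005,0.0052],
    [-0.003,-0.0005,0.0052],
    [-0.003,-0.0005,0.0062],
    [-0.003,-0.0005,0.0062],
  ],
  angular=[
    [0,0,0],
    [0,0,0],
    [0,0,0],
    [0,0,0],
    [0,0,0],
    [0,0,0],
    [0,0,0],
    [0,0,0],
  ],
  grip=[86,86,86,95,115,135,160,185],
)

```text
time: 33.92
tcp_pos: [512.7, -29.7, 251.2]
tcp_rot: [0.644, 0.758, 0.08, 0.068]
force: [-0.1, -0.9, -2.4]
finger_gap: 0.314
```

>>> step_arm(
  translation=[
    [-0.002,0,0.006],
    [-0.001,0,0.006],
    [0,0,0.006],
    [0,0,0.006],
    [0,0,0.006],
    [0,0.015,0.004],
    [0.001,0.03,0.002],
    [0.001,0.035,0],
  ],
  angular=[
    [0,0,0],
    [-0.4,2.7,0],
    [-0.6,4,0],
    [-0.7,4.5,0],
    [-0.7,4.5,0],
    [-0.6,4,-2],
    [-0.3,1.8,-3],
    [0,0,-4],
  ],
  grip=[185,185,185,185,185,185,185,185],
)

```text
time: 34.92
tcp_pos: [512.6, 51.1, 286.9]
tcp_rot: [0.704, 0.705, -0.06, -0.06]
force: [0.5, -0.6, -1.8]
finger_gap: 0.307
```

>>> step_arm(
  translation=[
    [0.001,0.04,0],
    [0.001,0.04,0],
    [0.001,0.035,0],
    [0.001,0.03,0],
    [0.001,0.02,0],
    [0,0.01,0],
    [0,0,0],
    [0,0,0],
  ],
  angular=[
    [0,0,-4],
    [0,0,-4],
    [0,0,-3.5],
    [0,0,-3],
    [0,0,-1.5],
    [0,0,0],
    [0,0,0],
    [0,0,0],
  ],
  grip=[185,185,185,185,185,185,185,185],
)

```text
time: 35.92
tcp_pos: [517.2, 224.1, 286.7]
tcp_rot: [0.795, 0.601, -0.051, -0.067]
force: [-0.5, 0.7, -1.5]
finger_gap: 0.31
```

```bash
python3 - <<'E'
from h import *
for n in ('side','scene'): grab(n,n+'24')
E
python3 go.py 511 247.5 265 -.283 -9.5
cat > bar2.py <<'E'
from rel import *
import sys
s=monitor.read_state(); k=sys.argv[1]; az=-.28; c,n=np.cos(az),np.sin(az); A=np.array([[c,-n,0],[n,c,0],[0,0,1.]])
for t,o in (('scene'+k,[.8,.6,.3]),('side'+k,[-1.2,-.2,1])):
    W=cloud(load(t)).reshape(-1,3); W=W[~np.isnan(W[:,0])]-o; L=(W-s['tcp_pos'])@A
    for sg in (1,-1):
        Q=L[(sg*L[:,1]>38)&(sg*L[:,1]<68)&(np.abs(L[:,0])<35)&(np.abs(L[:,2]+50)<16)]
        if len(Q)>15:
            u,sv,vt=np.linalg.svd(Q-Q.mean(0)); m=vt[2]*np.sign(vt[2][2]); print(t,sg,len(Q),'rel tcp',Q.mean(0).round(1),'x',np.percentile(Q[:,0],[3,97]).round(1),'y',np.percentile(Q[:,1],[2,98]).round(1),'z',np.percentile(Q[:,2],[3,97]).round(1),'pitch/roll',np.degrees(np.arctan2(m[:2],m[2])).round(1))
E
python3 bar2.py 24
```

```text
36.025 pos [517.2 224.2 286.8] force [-0.1  0.7 -2.7] gap 0.31 j [-0.2   0.45 -0.31  1.61  0.02  1.22  0.8 ]
move [ -6.2  23.3 -21.8] turn [ 0.01 -0.2  -0.36]
scene24 1 109 rel tcp [ -6.   52.2 -49.2] x [-17.    8.9] y [38.4 63.5] z [-52.8 -47.4] pitch/roll [-4.5  2.5]
scene24 -1 70 rel tcp [ -6.4 -48.8 -49.6] x [-17.2   9.3] y [-59.6 -38.7] z [-53.5 -47.5] pitch/roll [-5.4 -1.1]
side24 1 46 rel tcp [  3.2  50.  -48.4] x [-6.8 12.3] y [39.5 61.8] z [-50.8 -46.1] pitch/roll [2.  2.1]
side24 -1 100 rel tcp [ -0.5 -51.6 -49.7] x [-13.7  12.3] y [-63.2 -38.4] z [-53.9 -45.9] pitch/roll [ 1.1 -2.5]
```

>>> step_arm(
  translation=[
    [-0.0028,0.011,-0.005],
    [-0.0028,0.011,-0.015],
    [0,0,-0.02],
    [0,0,-0.022],
    [0,0,-0.022],
    [0,0,-0.018],
    [0,0,-0.01],
    [0,0,0],
  ],
  angular=[
    [0,0,-0.3],
    [0,0,0],
    [0,0,0],
    [0,0,0],
    [0,0,0],
    [0,0,0],
    [0,0,0],
    [0,0,0],
  ],
  grip=[185,185,185,185,185,185,185,185],
)

```text
time: 37.02
tcp_pos: [510.8, 247.4, 174.1]
tcp_rot: [0.796, 0.599, -0.052, -0.068]
force: [0.7, -0.0, -2.5]
finger_gap: 0.307
```

```bash
python3 - <<'E'
from h import *
for n in ('side','scene'): grab(n,n+'25')
E
python3 go.py 511.6 246.4 146 -.283 -9.5; python3 bar2.py 25
```

```text
37.125 pos [511.7 247.7 175.3] force [-0.4 -0.6 -2.5] gap 0.317 j [-0.25  0.58 -0.3   1.7   0.05  1.    0.75]
move [ -0.1  -1.3 -29.3] turn [-0.06 -0.16 -0.13]
scene25 1 118 rel tcp [ -5.1  51.4 -49.5] x [-17.7  10.3] y [39.  63.1] z [-53.7 -47.3] pitch/roll [-2.3  2.5]
scene25 -1 77 rel tcp [ -6.  -49.  -49.8] x [-17.1   8.1] y [-58.7 -38.7] z [-53.8 -47.2] pitch/roll [-4.4 -0.3]
side25 1 36 rel tcp [  3.   50.8 -49.9] x [-5.5 10.9] y [39.7 62.5] z [-53.6 -47.1] pitch/roll [-3.6 -0.4]
side25 -1 89 rel tcp [ -1.6 -52.2 -50.5] x [-15.2  11.2] y [-64.4 -39.8] z [-54.1 -47.7] pitch/roll [ 2.2 -3.8]
```

Lined up: the bar is about 2.5 mm behind the TCP and upright within about 2°. I'll lower it to the seat, then open with a matching advance.

>>> step_arm(
  translation=[
    [0,-0.0006,-0.008],
    [0,-0.0006,-0.008],
    [0,0,-0.006],
    [0,0,-0.004],
    [0,0,-0.002],
    [0,0,-0.001],
    [0,0,0],
    [0,0,0],
  ],
  angular=[
    [0,0,0],
    [0,0,0],
    [0,0,0],
    [0,0,0],
    [0,0,0],
    [0,0,0],
    [0,0,0],
    [0,0,0],
  ],
  grip=[185,185,185,185,185,185,185,185],
)

```text
time: 38.12
tcp_pos: [511.4, 246.3, 147.2]
tcp_rot: [0.796, 0.599, -0.051, -0.067]
force: [-2.2, -2.2, 9.1]
finger_gap: 0.306
```

>>> step_arm(
  translation=[
    [0,0,0],
    [0,0,-0.0008],
    [-0.0001,0,-0.001],
    [-0.0001,0,-0.001],
    [-0.0002,0,-0.001],
    [-0.0002,0,-0.001],
    [-0.0001,0,-0.0005],
    [0,0,0],
  ],
  angular=[
    [0,0,0],
    [0,0,0],
    [0,0,0],
    [0,0,0],
    [0,0,0],
    [0,0,0],
    [0,0,0],
    [0,0,0],
  ],
  grip=[170,150,130,110,95,80,60,50],
)

```text
time: 39.12
tcp_pos: [510.3, 246.1, 140.2]
tcp_rot: [0.796, 0.599, -0.051, -0.068]
force: [-0.7, -0.2, -0.3]
finger_gap: 0.805
```

```bash
python3 - <<'E'
from h import *
for n in ('side','scene','wrist'): grab(n,n+'26')
E
python3 go.py 511.6 246.4 146 -.283 -9.5
cat > gr.py <<'E'
from fit import *
import sys
k=sys.argv[1]
for t in ('scene'+k,'side'+k,'wrist'+k):
    z=load(t); W=(wcloud(z) if 'wrist' in t else cloud(z)).reshape(-1,3); W=W[~np.isnan(W[:,0])]; G=W[np.hypot(W[:,0]-509,W[:,1]-247.5)<70]
    try: x,n,e=grips(G,[509,247.5,145.5,-.28,25]); print(t,'grips',x.round(2),n,e.round(2))
    except Exception as ex: print(t,ex)
    T=G[(G[:,2]>94)&(G[:,2]<101)]; A=np.array([[np.cos(-.28),-np.sin(-.28)],[np.sin(-.28),np.cos(-.28)]]); l=(T[:,:2]-[509.4,247.4])@A
    b=T[(np.abs(l[:,0])<16)&(np.abs(l[:,1])>30)&(np.abs(l[:,1])<60)]; lb=(b[:,:2]-[509.4,247.4])@A
    print('   bar top z',np.percentile(b[:,2],[10,50,90]).round(1),'tilt deg',np.degrees(np.linalg.lstsq(np.c_[lb,np.ones(len(b))],b[:,2],rcond=None)[0][:2]).round(1),len(b))
E
python3 gr.py 26
```

```text
39.275 pos [510.4 246.2 140.4] force [-0.2 -0.2 -0.1] gap 0.805 j [-0.25  0.62 -0.29  1.72  0.06  0.94  0.75]
move [1.2 0.2 5.6] turn [-0.02 -0.23 -0.14]
scene26 grips [ 5.1051e+02  2.4902e+02  1.5437e+02 -3.1000e-01  3.0690e+01] 108 1.49
   bar top z [ 96.8  98.9 100. ] tilt deg [ 3.1 -0. ] 225
side26 grips [ 5.0776e+02  2.4316e+02  1.5119e+02 -2.7000e-01  3.1490e+01] 41 1.45
   bar top z [ 97.2  99.1 100.6] tilt deg [-2.4  0.2] 109
wrist26 grips [ 5.0951e+02  2.4550e+02  1.5488e+02 -2.9000e-01  2.8910e+01] 1876 1.16
   bar top z [95.9 97.  97.8] tilt deg [2.2 0. ] 2120
```

The bar top is at about 98.9 mm (98.5 expected), level, with zero force. I'll open fully and withdraw.

>>> step_arm(
  translation=[
    [0,0,0],
    [0,0,0],
    [0.0005,-0.0001,0.003],
    [0.0016,-0.0005,0.01],
    [0.0024,-0.0007,0.015],
    [0.003,-0.001,0.02],
    [0.003,-0.001,0.025],
    [0,0,0.02],
  ],
  angular=[
    [0,0,0],
    [0,0,0],
    [0,0,0],
    [0,0,0],
    [0,0,0],
    [0,0,0],
    [0,0,0],
    [0,0,0],
  ],
  grip=[30,0,0,0,0,0,0,0],
)

```text
time: 40.28
tcp_pos: [521.9, 242.8, 235.7]
tcp_rot: [0.796, 0.599, -0.05, -0.067]
force: [-0.4, -0.2, 0.1]
finger_gap: 1.002
```

>>> step_arm(
  translation=[
    [-0.01,0.01,0.03],
    [-0.02,0.02,0.03],
    [-0.02,0.02,0.02],
    [0,0,0],
    [0,0,0],
  ],
  angular=[
    [0,0,0],
    [0,0,0],
    [0,0,0],
    [0,0,0],
    [0,0,0],
  ],
  grip=[0,0,0,0,0],
)

```text
time: 40.9
tcp_pos: [471.7, 291.9, 313.5]
tcp_rot: [0.796, 0.599, -0.051, -0.067]
force: [0.6, -0.3, -1.0]
finger_gap: 1.0
```

```bash
python3 - <<'E'
from h import *
for n in ('side','scene','wrist'): grab(n,n+'27')
E
python3 go.py 511.6 246.4 146 -.283 -9.5; python3 gr.py 27; python3 ringchk.py 27; python3 w.py 27|tail -2
python3 - <<'E'
from h import *
# bystanders: depth change start vs end outside of the known moved regions
for n in ('scene','side'):
    a,b=load(n+'0'),load(n+'27'); W=cloud(a); d=np.abs(a['d']-b['d']); m=(d>8)&(W[...,2]<60)&(W[...,2]>-5)&(a['d']>0)&(b['d']>0)
    k,l,st,c=cv2.connectedComponentsWithStats(m.astype(np.uint8))
    for i in range(1,k):
        if st[i,4]>15: print(n,st[i],np.nanmedian(W[l==i],0).round(0))
E
```

```text
41.05 pos [471.6 291.6 312.8] force [-0.6  0.3  0.1] gap 0.999 j [-0.31  0.4  -0.34  1.62 -0.    1.25  0.66]
move [  40.   -45.2 -166.8] turn [ 0.04 -0.26 -0.03]
scene27 grips [ 5.1035e+02  2.4770e+02  1.4603e+02 -2.8000e-01  2.4910e+01] 150 0.99
   bar top z [96.8 98.7 99.9] tilt deg [3.4 0.1] 217
side27 grips [ 5.0932e+02  2.4664e+02  1.4729e+02 -2.7000e-01  2.5010e+01] 126 1.24
   bar top z [ 97.   99.3 100.4] tilt deg [-0.1 -0.1] 120
wrist27 grips [ 5.0970e+02  2.4539e+02  1.4394e+02 -2.8000e-01  2.4980e+01] 755 0.58
   bar top z [95.9 97.  98. ] tilt deg [ 1.1 -0.1] 991
scene27
  x -38 20 [-20.7  24.7  -2.7   3.7   5.1]
  x -32 15 [-23.9  26.   -1.1   1.3   5.7]
  x -26 19 [-20.6  24.2  -2.3   2.5   4.5]
  x -20 19 [-23.   27.   -5.6   1.7   4. ]
  x -14 11 [ 14.3  23.9 -10.    0.1   3.4]
  x -8 9 [18.6 25.9 -8.2 -1.5  1.5]
  x -2 9 [19.3 24.7 -8.2 -1.8  3.1]
  x 4 7 [17.4 23.  -4.6 -1.1  0.6]
  x 10 8 [18.1 26.1 -5.2  0.1  1.8]
  x 16 10 [-15.6  22.9  -4.8   0.2   2. ]
  x 22 19 [-16.4  19.   -4.1  -0.1   2.1]
  x 28 13 [-7.5 14.5 -2.9  1.1  3.7]
  x 34 3 [-3.4  9.3 -2.9  0.6  
[... 3596 characters left out ...]
43.]
side [449  15  23  11  80] [1205. 1318.   42.]
side [487  15  11  12  40] [1353. 1320.   40.]
side [114  16  15  10  46] [-200. 1318.   17.]
side [228  16  12   9  30] [ 257. 1318.   25.]
side [468  17  11  14  38] [1274. 1324.   26.]
side [140  18   7   8  18] [-116. 1321.   16.]
side [188  19  10   9  18] [  95. 1320.    8.]
side [399  21  12   8  31] [ 987. 1320.   15.]
side [500  20  14  13  35] [1424. 1316.   16.]
side [171  22  13   5  19] [  19. 1316.    4.]
side [378  23  16   7  36] [ 913. 1318.    7.]
side [485  24   6   7  18] [1335. 1325.   13.]
side [284 185  19  15 106] [545. 235.  34.]
side [302 245   8   9  33] [578.  70.   2.]
side [304 258   7   7  30] [584.  21.  13.]
```

All checks agree: the pliers are back within about 2 mm, upright and at rest; the ring is closed and level at the groove; no nearby block has moved. Handing in.

```bash
python3 -c "
from rig import robot; print(robot.finish_job())"
```

```text
the job is handed in; nothing more can be done
None
```

The ring is fitted on the pulley shaft, the pliers hang back on their stand, and I handed the job in at about 41 s of the 54 s allowed. No verdict was reported, so this rests on my own final measurements.

**How it went**
- **Regrasp:** On the first try, wrist joint 6 reached its limit partway down the shaft. I hung the pliers back, tilted the tool 15° in the jaws, and lifted the ring again.
- **Seating the ring:** It took four releases to get the ring into the groove.
  - The first two went wrong because I was pressing too deep: the ring tipped and clamped on the full shaft.
  - On the third the ring closed about 5–6 mm too far back.
  - The fourth closed it fully.

**Last checks**
- **Ring closed:** its half-width measured 24–26 mm, against 25.2 mm when it lay closed on the pad.
- **Ring position:** the hinge end is at about +36 mm (36.5 expected), and it lies level in the groove within about 1–2 mm. It stayed there while the pliers were drawn off.
- **Pliers:** they are back within about 2 mm of where they started. The cross-bar top measures about 99 mm (98.5 expected). The cameras disagree on its tilt, from -0.1° to 3.4°, all within the 0.12 rad (6.9°) limit.
- **Other parts:** near the work, the depth comparison showed changes only at the ring pad and the shaft. The housing and blocks there have not visibly moved. The comparison was too noisy farther away to be a check.
- **Robot:** it touches nothing, and the wrist force reads about zero.

I had used all 12 picture views before the final release, so these last checks are from depth data only.

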